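# Crack a walnut in a lever nutcracker and tray it

## Task

A walnut stands ready in the jaws of the lever nutcracker lying on the patio table. Squeeze the two handles together just until the shell gives with a snap, easing off before the kernel inside is crushed, then let the handles spring open and set the cracked walnut down in the empty acrylic tray. Do the cracking with the nutcracker, not with the bare fingers, leave the nutcracker lying flat on the table, and do not disturb the other things.

Things in the scene. Friction and masses are not known exactly. Their poses are not given: they have to be found in the camera images.
- nutcracker: steel lever nutcracker with black-sleeved handles, lying loose on its side, 175 mm long, 25 mm high. Origin: on the table plane in the middle of its head (16 by 44 mm, 22 mm high), on which the two arms turn on upright pins at y = +14 and -14 mm. x points from the handles to the head (handles to -x), z up. A light spring holds the arms open: handles 66 mm wide outside, jaws 42 mm apart
- nutcracker_l: left (+y) arm of the nutcracker; origin at its pin, axes as the nutcracker's when open. The arms bow out round the walnut; flat heart of the jaw (25 mm high) 46 to 64 mm from the pin, handle sleeve 97 to 175 mm from it
- handle_l (a point): middle of the left handle's sleeve, 140 mm from the pin, 11 mm above the table. Sleeve 78 mm long, 11 mm thick (outer face 5.5 mm outside this point), from 2 to 22 mm above the table, on a smooth foot. Squeezed here, about 1 N a finger moves the arms; the jaws meet the walnut when the handles are 38 to 56 mm wide over their outer faces (walnuts differ, which cannot be seen beforehand)
- handle_r (a point): the same point on the right (-y) handle. After the jaws meet the walnut the force climbs within 4 to 6 mm of closing to a peak of 6 to 10 N a finger; then the shell snaps in and the force falls to 1 or 2 N. 2 to 3 mm further the jaws meet the kernel and the force climbs again; at about 12 N a finger the kernel is crushed: a plain 20 N squeeze crushes it. Close in steps of about 1 mm
- jaws (a point): middle of the gap between the jaws, 55 mm from the nutcracker's origin to -x, 19 mm above the table
- walnut: whole walnut, 38 mm high, 22 g, standing between the jaws on its flat 16 mm foot (origin under it). z up; x through its cheeks (across the jaws; 31 to 37 mm), y along its seam (lengthwise between the jaws; 37.6 mm), where it can be gripped without pressing the cheeks: 24 to 32 mm free from there to the nutcracker's head, the gap between the open arms at least 32 mm wide
- walnut_center (a point): centre of the walnut, 19 mm above its foot
- walnut_shell (a joint): how far one cheek of the walnut's shell is pushed in (m): 0 whole (it springs back to 0 if let go before it gives), about 0.003 once cracked, where it stays
- tray: empty rectangular tray of clear-tinted acrylic, 200 mm (x) by 130 mm (y), 22 mm high, walls and floor 4 mm, a small lip at each short end; loose, 0.55 kg; origin under its centre, on the table
- pump_bottle: bystander: empty amber glass bottle with black pump, 72 mm across, 190 mm high; origin under its centre
- river_stone: bystander: smooth flat grey river stone, about 94 by 72 by 32 mm; origin under its centre
- spoon_rest: bystander: stainless steel spoon rest, 200 by 80 mm, 16 mm high, with a broad cupped end to +x; origin near its middle, on the table
Things that resemble listed ones, but are neither listed nor needed, are in the scene too. What is shaped like the nutcracker but purple is not meant.

How it is judged (in metres and radians):
On the way:
1. the handles are squeezed until the shell gives: it has snapped in while the fingers are on the handles and not on the walnut (value of joint walnut_shell above 0.0024 m and contact force between the fingers and nutcracker above 0.3 N and contact force between the fingers and walnut below 0.1 N).
At the end, for the whole second after the job is handed in: shell cracked (cheek pushed in over 2.4 mm and staying so); walnut let go, at rest on the tray's floor, its centre within 92 by 57 mm of the tray's centre and under 35 mm above its underside; tray and nutcracker flat on the table (value of joint walnut_shell above 0.0024 m and x of walnut_center in the frame of tray between -0.092 and 0.092 m and y of walnut_center in the frame of tray between -0.057 and 0.057 m and z of walnut_center in the frame of tray below 0.035 m and linear speed of walnut below 0.02 m/s and angle between tray's own z axis and vertical below 0.05 rad and angle between nutcracker's own z axis and vertical below 0.1 rad and height (world z) of nutcracker below 0.01 m); the robot touches nothing.
It fails at once if the kernel is crushed: a jaw bears on the walnut with more than 27 N (contact force between nutcracker_l and walnut above 27 N).
It fails at once if the shell is pressed in by the fingers instead of by the nutcracker (contact force between the fingers and walnut above 4 N and value of joint walnut_shell between 0.0007 and 0.002 m).
It fails at once if the walnut is dropped or flung: it moves faster than 1 m/s with no finger on it (a fall of 5 cm) (contact force between the fingers and walnut below 0.05 N and linear speed of walnut above 1 m/s).
It fails at once if a bystander is shifted by more than 3 cm (distance of any of pump_bottle, river_stone, spoon_rest from where it was at the start of the episode above 0.03 m).
It also fails if it takes over 54 s, if anything falls off the work surface, if the arm or the gripper's body presses on something with over 40 N, if the wrist force passes 120 N, or if a joint passes its speed limit or range.

## Robot

A 6-joint arm with a two-finger parallel gripper is mounted at the origin on the work surface. World frame = base frame: x ahead of the robot, y to its left, z up, the work surface at z = 0. Lengths are in mm, angles in rad, forces in N, time in s.
With the tool pointing down it reaches from about 300 to 775 mm from the base axis. Payload 14.6 kg.
Tool frame: the origin (TCP) lies midway between the tips of the shut fingers; the grasp point (between the pads) lies 19 mm behind it (manip.grip_depth is the distance from the TCP to the grasp point, in mm); y points along the fingers, z is the direction in which the jaws open and shut, and the axes are right-handed (so a half turn about y gives the same grasp; the last joint's range is limited). The gripper opens to 94 mm and grips with 3 to 60 N. Pads are 16 mm wide; open, the fingers measure 119 mm over their backs; the gripper's body (75 mm by 177 mm) begins 78 mm behind the grasp point.
Start: joints at [1.162, 0.3, 1.521, -0, 1.321, -0.067], TCP at [184.348, 518.175, 205.446] pointing down, gripper open.
Joint ranges: [-3.03, 3.03], [-0.79, 2.21], [0.23, 2.52], [-1.04, 4.18], [0, 3.07], [-2.55, 2.55]. Speed limits (rad/s): [2.22, 2.22, 2.57, 3.14, 3.14, 3.14].

## Interface

Orientations are given as a 3x3 rotation matrix whose columns are the frame's x, y, z axes.
In Python, from bench import manip, cams, workorder gives the robot as it stands.
- The arm moves only by the tool servo_tool, never from a script. Its argument "plan" is a list of rows, each a list of 3 entries, a list of its own where there are three numbers: the opening, from 0 (shut) to 1 (fully open), then the shift along the tool's x, y, z in m, then the turn, a rotation vector about the tool's x, y, z in degrees. A call has 1 to 10 rows; each row is the pose to reach, as a shift and turn from the pose commanded when the call began, along the tool's axes at that moment; what a row does not reach only later rows make up. A row lasts 1/10 s, in which the tool goes at most 50 mm and 8.59 degrees, less where a joint would pass 70% of its speed; a pose out of reach is approached as far as the arm can. A call with a gripper value outside its range is refused whole. The fingers move at their own pace and stop on an object; the grip force is fixed at half the most. Time passes only in rows, so rows that repeat a pose let the fingers close. It gives the time, the measured TCP pose, the force and the opening at its end, in the units of the state.
- manip.get_obs(): the state, without advancing time (a new reading comes with each control period).
- cams.snapshot(name): name is "scene" or "top" or "wrist"; returns the picture (480x640x3 uint8, red, green, blue); there is no depth.
- cams.camera_params(name): a dict with "K" (3x3 intrinsics, pixels), "R" (3x3) and "t" (3): a world point X has camera coordinates R X + t. Camera axes: x right, y down, z forward; pixel columns grow to the right and rows downward; lengths in mm; the calibration is good to about 2 mm. The wrist camera is an equidistant fisheye: a pixel r from the principal point sees the ray r / f radians off the axis. A picture is of the moment at which its call begins: read the wrist's pose just before it. camera_params takes no time and is no camera call; for the wrist camera it gives the pose at the moment of the call.
- workorder.hand_in(): hands the job in, once; it reports no verdict.
Trained networks look in the newest picture that a camera, given by its name, has taken for a name from the list of things; names that differ only in an ending like _2 or _b are one class to them, and where a whole thing is asked for, a point or a joint stands for the part that bears it (a point fixed in the world has none). Each returns a list of dicts, best first, with "conf" (0 to 1); they miss things now and then, are a little off and sometimes report something else, mostly with a low value. They report only what shows in the picture. A call takes as long as a camera call. They do not tell look-alikes from the thing itself.
- cams.search_frame(camera, target): "box" ([left, top, width, height] in pixels, round what is visible of it).
The state is a dict: "clock": time; "q": joint angles; "qd": joint speeds; "joint_torque": joint torques, N m; "ee_pos": TCP position; "ee_rot": TCP orientation; "ft_force": force on the tool from outside, world axes, zero at the start; "ft_torque": the same for the moment, N m; "gripper_width": finger opening in mm.
Only numpy, scipy, OpenCV 4.12 (cv2) and the standard library are available. Lean on these libraries where they do the work, as an engineer would, in place of code of your own. Each camera call takes 0.05 s, during which the arm holds its last target.

## Working session

There is one attempt and no reset: what is moved stays moved. The work goes in short steps, Python scripts to look and compute and a tool call to move; the robot and the scene stay as the last step left them, time stands still between calls to the robot, and variables do not carry over. Pictures are saved under pics/ and viewed, and the job is handed in when it is done.

Besides the shell and the picture viewer there is one more tool, called after "Call:" in YAML: its name, and indented under it one key for each argument. servo_tool: Moves the arm, as the interface text tells. Its arguments: {"type":"object","properties":{"plan":{"type":"array","items":{"type":"array"}}},"required":["plan"]}

```bash
ls; mkdir -p pics; python3 - <<'E'
from bench import manip,cams
import cv2
o=manip.get_obs();print(o)
for n in("scene","top","wrist"):
    im=cams.snapshot(n);cv2.imwrite(f"pics/{n}0.png",im[:,:,::-1])
    p=cams.camera_params(n);print(n,p)
E
```

```text
pics
{'clock': 0.0, 'q': array([ 1.16238819e+00,  3.00480900e-01,  1.52160256e+00, -8.67266835e-06,
        1.32072764e+00, -6.65960401e-02]), 'qd': array([-0.00010941, -0.00090374, -0.00045015, -0.00087357,  0.00072563,
       -0.00110333]), 'joint_torque': array([ 1.28542717e-03, -5.31827652e+01, -3.52727902e+01,  7.09439255e-02,
        2.45453574e-02, -1.52356915e-04]), 'ee_pos': array([184.24861559, 517.92330485, 204.87188191]), 'ee_rot': array([[ 9.42149512e-01, -4.76189923e-04,  3.35192587e-01],
       [-3.35192917e-01, -1.12156478e-03,  9.42148847e-01],
       [-7.27015869e-05, -9.99999258e-01, -1.21629720e-03]]), 'ft_force': array([-0.21103566,  0.1425872 ,  0.38880152]), 'ft_torque': array([-0.00792136, -0.07064376, -0.05273185]), 'gripper_width': 93.99297934378463}
scene {'K': array([[555.04105523,   0.        , 328.30970843],
       [  0.        , 555.04105523, 231.37831146],
       [  0.        ,   0.        ,   1.        ]]), 'R': array([[-0.1282307 ,  0.99160929, -0.01636758],
       [ 0.61858239,  0.06707063, -0.78285206],
       [-0.7751856 , -0.11051036, -0.62199256]]), 't': array([  38.69207785, -217.93059913, 1640.04524895])}
top {'K': array([[584.10981832,   0.        , 311.64167806],
       [  0.        , 584.10981832, 243.47494108],
       [  0.        ,   0.        ,   1.        ]]), 'R': array([[ 0.02152206, -0.99976476, -0.00268668],
       [-0.99726412, -0.02127798, -0.07079216],
       [ 0.07071834,  0.00420292, -0.99748747]]), 't': array([  -6.53033771,  428.31519603, 1373.58245491])}
wrist {'K': array([[371.64829954,   0.        , 316.95321898],
       [  0.        , 371.64829954, 236.7703783 ],
       [  0.        ,   0.        ,   1.        ]]), 'R': array([[ 0.33546219,  0.94205239, -0.00155442],
       [ 0.90462288, -0.32167227,  0.27961474],
       [ 0.26291172, -0.09520634, -0.96011103]]), 't': array([-550.0458405 ,  -29.19118119,  393.27914729])}
```

View pics/top0.png

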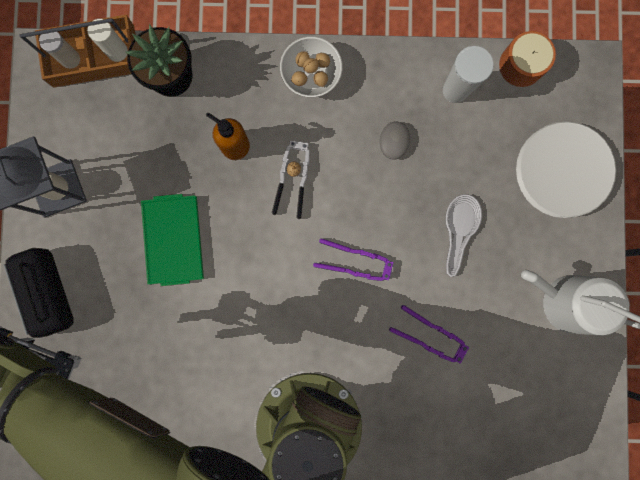

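View pics/scene0.png

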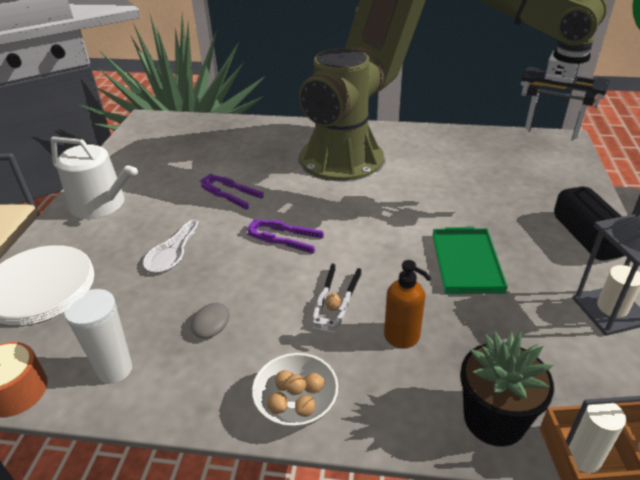

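View pics/wrist0.png

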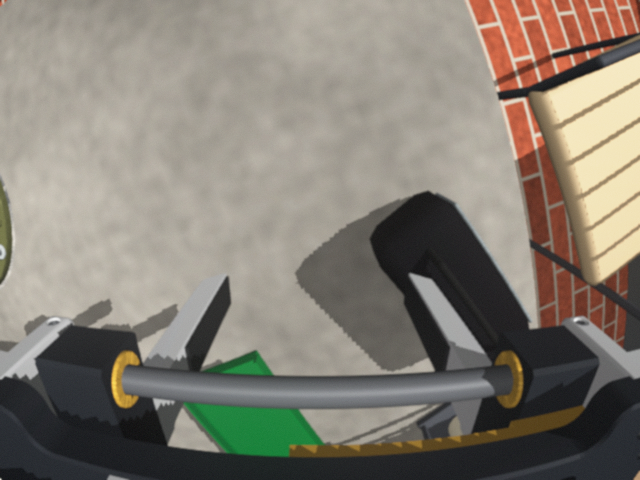

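```bash
cat > h.py <<'E'
import numpy as np,cv2
from bench import manip,cams
def px2w(name,u,v,z,p=None):
    p=p or cams.camera_params(name);K,R,t=p['K'],p['R'],p['t']
    a=(u-K[0,2])/K[0,0];b=(v-K[1,2])/K[1,1]
    if name=='wrist':
        r=np.hypot(a,b);s=np.sin(r)/r if r>1e-9 else 1;d=np.array([a*s,b*s,np.cos(r)])
    else: d=np.array([a,b,1.])
    C=-R.T@t;d=R.T@d
    return C+d*(z-C[2])/d[2]
def w2px(name,X,p=None):
    p=p or cams.camera_params(name);K,R,t=p['K'],p['R'],p['t']
    c=R@np.array(X,float)+t
    if name=='wrist':
        r=np.hypot(c[0],c[1]);th=np.arctan2(r,c[2]);q=c[:2]/r*th
    else: q=c[:2]/c[2]
    return K[0,0]*q[0]+K[0,2],K[1,1]*q[1]+K[1,2]
E
python3 - <<'E'
from h import *
for n in['top','scene']:
    print(n,-cams.camera_params(n)['R'].T@cams.camera_params(n)['t'])
for n,u,v,z in[('head',299,146,22),('walnut',292,169,30),('hl',278,200,22),('hr',301,203,22),('tray',173,240,15),('pump',230,140,60),('stone',396,141,16),('spoon',463,235,8)]:
    print(n,px2w('top',u,v,z))
im=cv2.imread('pics/top0.png')
cv2.imwrite('pics/top0c.png',cv2.resize(im[130:230,250:350],None,fx=6,fy=6,interpolation=cv2.INTER_CUBIC))
im=cv2.imread('pics/scene0.png')
cv2.imwrite('pics/sc0c.png',cv2.resize(im[255:345,290:390],None,fx=6,fy=6,interpolation=cv2.INTER_CUBIC))
E
```

```text
top [ 330.1464479    -3.18817315 1400.43510074]
scene [1411.10900035  157.49131364  850.12182468]
head [661.14707635  37.91708192  22.        ]
walnut [603.5030324   53.01555718  30.        ]
hl [529.81849827  84.85907788  22.        ]
hr [523.78760498  29.99271798  22.        ]
tray [429.61962532 332.77320488  15.        ]
pump [662.8489344  197.91095191  60.        ]
stone [ 679.65564448 -194.88541677   16.        ]
spoon [ 456.89084975 -358.64867609    8.        ]
```

View pics/top0c.png

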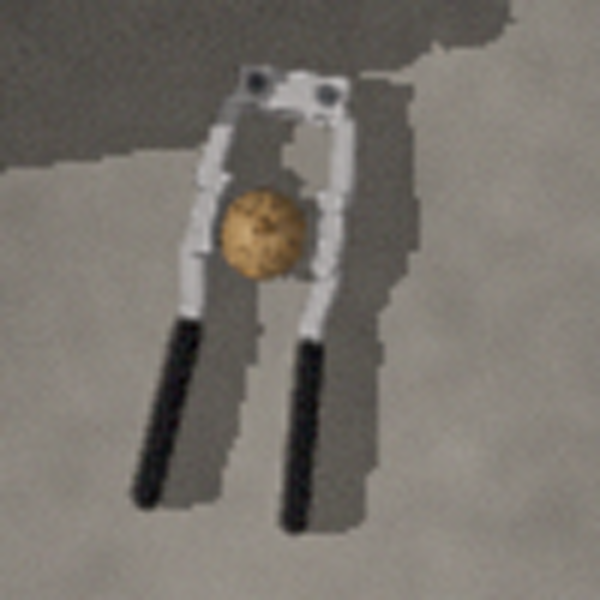

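View pics/sc0c.png

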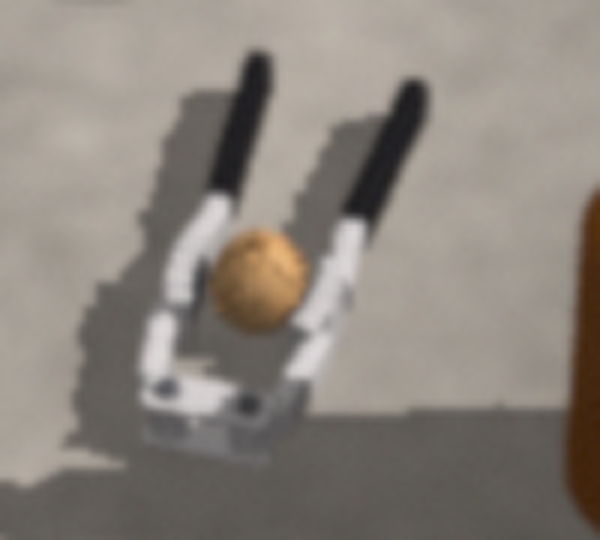

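```bash
python3 - <<'E'
from h import *
f=lambda x,y:(250+(x+.5)/6-.5,130+(y+.5)/6-.5)
P={}
for n,x,y,z in[('pl',257,82,23),('pr',328,94,23),('hl0',188,322,22),('hl1',148,500,22),('hr0',310,345,22),('hr1',296,527,22),('wal',263,232,25)]:
    P[n]=px2w('top',*f(x,y),z)[:2];print(n,P[n])
h=(P['pl']+P['pr'])/2; m=(P['hl0']+P['hl1']+P['hr0']+P['hr1'])/4
y=P['pl']-P['pr'];print(np.linalg.norm(y),np.linalg.norm(h-m)); 
ax=(h-m)/np.linalg.norm(h-m);print('axis',ax,np.degrees(np.arctan2(ax[1],ax[0])),'from pins',np.degrees(np.arctan2(-y[0],y[1])))
g=lambda x,y:(290+(x+.5)/6-.5,255+(y+.5)/6-.5)
for n,x,y_,z in[('pr',166,388,23),('pl',248,403,23),('hr1',258,62,22),('hl1',412,90,22),('hr0',225,190,22),('hl0',360,215,22),('wal',260,280,19)]:
    print('scene',n,px2w('scene',*g(x,y_),z)[:2])
E
```

```text
pl [667.25393353  53.79582259]
pr [662.98936718  25.36921352]
hl0 [570.19114301  78.93738366]
hl1 [498.72173288  92.97351124]
hr0 [561.99136269  30.26868096]
hr1 [489.21858228  34.15024739]
wal [606.37854704  49.88880947]
28.744714802592306 136.49106575586546
axis [ 0.98974203 -0.14286604] -8.213725627073465 from pins -8.53189901756673
scene pr [662.64424382  24.75900636]
scene pl [666.15813486  52.73183292]
scene hr1 [497.16839069  35.24096225]
scene hl1 [506.18749645  93.36714105]
scene hr0 [565.93659887  31.88966813]
scene hl0 [573.11693295  80.80207938]
scene wal [605.70340165  49.27433869]
```

Call:
servo_tool:
  plan:
    - [1,[0.238,0.03,-0.158],[0,-6,0]]
    - [1,[0.238,0.03,-0.158],[0,-6,0]]
    - [1,[0.476,0.05,-0.317],[0,-11.3,0]]
    - [1,[0.476,0.05,-0.317],[0,-11.3,0]]
    - [1,[0.476,0.05,-0.317],[0,-11.3,0]]
    - [1,[0.476,0.05,-0.317],[0,-11.3,0]]
    - [1,[0.476,0.05,-0.317],[0,-11.3,0]]
    - [1,[0.476,0.05,-0.317],[0,-11.3,0]]
    - [1,[0.476,0.05,-0.317],[0,-11.3,0]]
    - [1,[0.476,0.05,-0.317],[0,-11.3,0]]

```text
clock: 1.15
ee_pos: [483.2, 117.2, 161.5]
ee_rot: [[0.99, 0.0, 0.144], [-0.144, 0.0, 0.99], [0.0, -1.0, 0.0]]
ft_force: [-0.1, 1.1, -0.3]
gripper_width: 94.1
```

Call:
servo_tool:
  plan:
    - [1,[0,0,0],[0,0,0]]
    - [1,[0,0,0],[0,0,0]]

```text
clock: 1.35
ee_pos: [482.4, 118.5, 161.2]
ee_rot: [[0.989, -0.001, 0.146], [-0.146, -0.0, 0.989], [-0.001, -1.0, -0.0]]
ft_force: [-0.1, 0.4, 0.6]
gripper_width: 94.2
```

```bash
python3 - <<'E'
from h import *
o=manip.get_obs();print(o['ee_pos'],o['ee_rot'],o['ft_force'],o['q'])
p=cams.camera_params('wrist');im=cams.snapshot('wrist');cv2.imwrite("pics/w1.png",im[:,:,::-1]);np.save('p1.npy',p,allow_pickle=True)
E
```

```text
[482.4019993  118.47915406 161.18472036] [[ 9.89262830e-01 -1.03813813e-03  1.46143678e-01]
 [-1.46143786e-01 -2.83515934e-05  9.89263359e-01]
 [-1.02284861e-03 -9.99999461e-01 -1.79764614e-04]] [-0.14955379  0.4360569   0.61391219] [ 1.67009135e-01  2.25143403e-01  1.72292064e+00  1.55492835e-04
  1.19455702e+00 -1.25717534e+00]
```

View pics/w1.png

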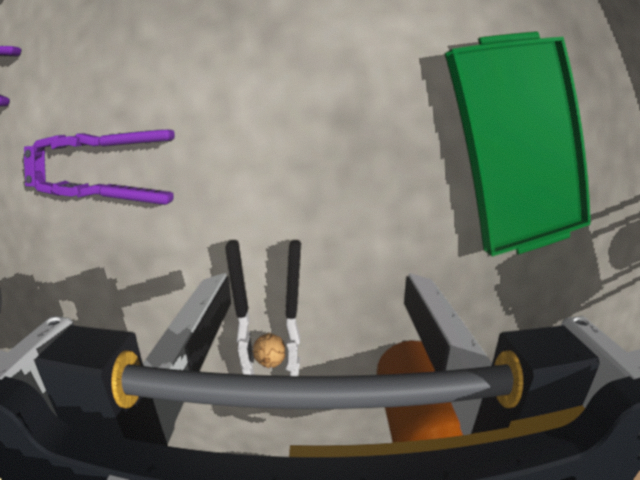

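```bash
python3 - <<'E'
from h import *
p=np.load('p1.npy',allow_pickle=True).item()
for n,u,v,z in[('hr1',233,243,20),('hr0',243,315,20),('hl1',295,242,20),('hl0',292,315,20),('wal',269,351,25),('t',482,35,25),('tray tl',450,52,22),('tr',563,40,22),('br',588,224,22),('bl',491,251,22)]:
    print(n,px2w('wrist',u,v,z,p)[:2])
o=manip.get_obs();R=o['ee_rot'];print(R.T@(np.array([527,59.5,60])-o['ee_pos']))
E
```

```text
hr1 [488.63164074  39.9092963 ]
hr0 [562.94540052  33.13707422]
hl1 [495.9917198  96.836311 ]
hl0 [569.04233081  81.49452298]
wal [604.7849906   51.65007992]
t [327.96235809 291.32721098]
tray tl [343.11805054 257.8873451 ]
tr [328.27114986 388.21469493]
br [522.10265571 409.53827002]
bl [532.65533584 283.4801354 ]
[ 53.23375616 101.35942845 -52.71616451]
```

Call:
servo_tool:
  plan:
    - [1,[0.053,0,-0.052],[0,0,0]]
    - [1,[0.053,0.05,-0.052],[0,0,0]]
    - [1,[0.053,0.1,-0.052],[0,0,0]]
    - [1,[0.053,0.1,-0.052],[0,0,0]]
    - [1,[0.053,0.1,-0.052],[0,0,0]]
    - [1,[0.053,0.12,-0.052],[0,0,0]]
    - [1,[0.053,0.12,-0.052],[0,0,0]]

```text
clock: 2.1
ee_pos: [527.4, 61.1, 42.8]
ee_rot: [[0.99, 0.001, 0.143], [-0.143, 0.0, 0.99], [0.001, -1.0, 0.0]]
ft_force: [0.9, 0.4, 0.0]
gripper_width: 94.4
```

```bash
python3 - <<'E'
from h import *
o=manip.get_obs();print(o['ee_pos'],o['ft_force'])
p=cams.camera_params('wrist');im=cams.snapshot('wrist');cv2.imwrite("pics/w2.png",im[:,:,::-1]);np.save('p1.npy',p,allow_pickle=True)
for a in ([527,60,5],[527+47*.146,60+47*.989,5],[527-47*.146,60-47*.989,5]): print(w2px('wrist',a,p))
E
```

```text
[527.38581724  61.09363343  42.82605975] [0.92136515 0.39761013 0.04700196]
(np.float64(314.2977164357432), np.float64(264.44464957611336))
(np.float64(388.5993605689001), np.float64(264.3340096147782))
(np.float64(240.18785559977158), np.float64(263.819027653443))
```

View pics/w2.png

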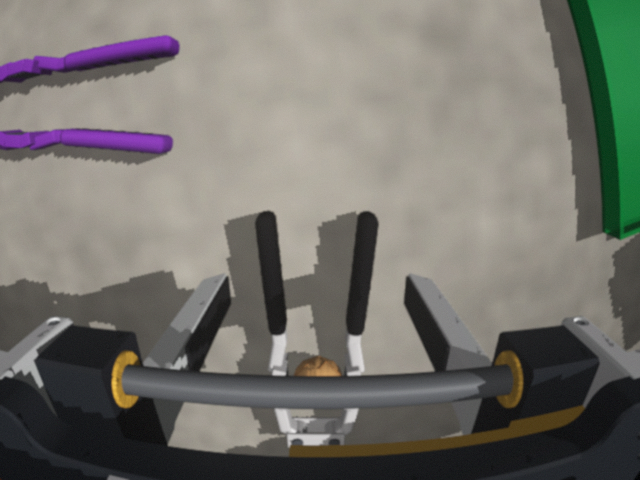

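Call:
servo_tool:
  plan:
    - [1,[0,0.02,0],[0,0,0]]
    - [1,[0,0.034,0],[0,0,0]]
    - [0.85,[0,0.037,0],[0,0,0]]
    - [0.8,[0,0.037,0],[0,0,0]]
    - [0.76,[0,0.037,0],[0,0,0]]
    - [0.76,[0,0.037,0],[0,0,0]]
    - [0.76,[0,0.037,0],[0,0,0]]

```text
clock: 2.85
ee_pos: [527.6, 60.1, 5.1]
ee_rot: [[0.99, 0.001, 0.144], [-0.144, 0.0, 0.99], [0.001, -1.0, 0.0]]
ft_force: [-0.5, 0.1, -0.2]
gripper_width: 71.6
```

Call:
servo_tool:
  plan:
    - [0.73,[0,0,0],[0,0,0]]
    - [0.7,[0,0,0],[0,0,0]]
    - [0.68,[0,0,0],[0,0,0]]
    - [0.66,[0,0,0],[0,0,0]]
    - [0.65,[0,0,0],[0,0,0]]
    - [0.64,[0,0,0],[0,0,0]]
    - [0.64,[0,0,0],[0,0,0]]
    - [0.64,[0,0,0],[0,0,0]]

```text
clock: 3.65
ee_pos: [527.4, 60.1, 4.7]
ee_rot: [[0.99, 0.0, 0.144], [-0.144, 0.0, 0.99], [0.0, -1.0, 0.0]]
ft_force: [-0.9, 0.5, 2.0]
gripper_width: 60.0
```

```bash
cat > s.py <<'E'
from h import *
import sys
o=manip.get_obs();print(o['clock'],o['ee_pos'],o['ft_force'],o['ft_torque'],o['gripper_width'])
for n in sys.argv[2:]:
    p=cams.camera_params(n);im=cams.snapshot(n);cv2.imwrite(f"pics/{n}{sys.argv[1]}.png",im[:,:,::-1]);np.save(f'p_{n}.npy',p,allow_pickle=True)
E
python3 s.py 3 wrist
```

```text
3.65 [527.42111122  60.08426838   4.69112399] [-0.92882245  0.50070657  2.03613306] [0.13852531 0.06788663 0.02894775] 59.97885504004477
```

View pics/wrist3.png

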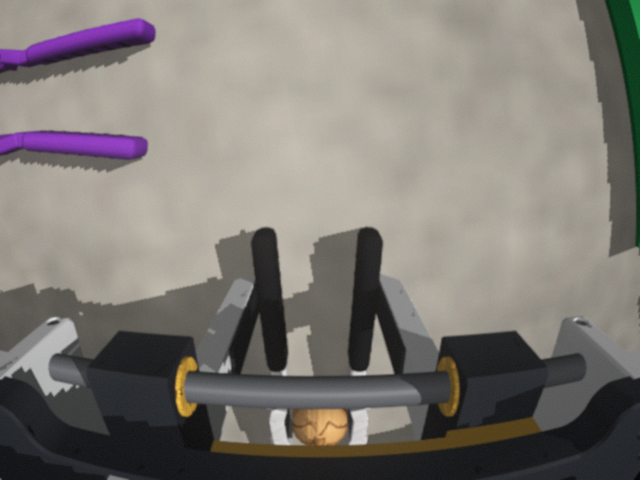

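Call:
servo_tool:
  plan:
    - [0.63,[0,0,0],[0,0,0]]
    - [0.62,[0,0,0],[0,0,0]]
    - [0.61,[0,0,0],[0,0,0]]
    - [0.6,[0,0,0],[0,0,0]]
    - [0.59,[0,0,0],[0,0,0]]
    - [0.59,[0,0,0],[0,0,0]]
    - [0.59,[0,0,0],[0,0,0]]

```text
clock: 4.4
ee_pos: [527.4, 60.1, 4.7]
ee_rot: [[0.99, 0.0, 0.144], [-0.144, 0.0, 0.99], [0.0, -1.0, 0.0]]
ft_force: [0.3, 0.0, 3.4]
gripper_width: 55.3
```

```bash
python3 s.py 4
```

```text
4.4 [527.40072906  60.05397325   4.67674271] [0.33154069 0.02518296 3.43281557] [0.06377937 0.02738132 0.04658616] 55.3178953584167
```

Call:
servo_tool:
  plan:
    - [0.58,[0,0,0],[0,0,0]]
    - [0.58,[0,0,0],[0,0,0]]
    - [0.58,[0,0,0],[0,0,0]]

```text
clock: 4.7
ee_pos: [527.4, 60.0, 4.7]
ee_rot: [[0.99, 0.0, 0.144], [-0.144, 0.0, 0.99], [0.0, -1.0, 0.0]]
ft_force: [-1.1, 0.0, 3.5]
gripper_width: 54.4
```

```bash
python3 s.py 4 wrist
```

```text
4.7 [527.37628044  60.0370654    4.65808118] [-1.08928547  0.00605525  3.47719374] [ 0.04493622  0.04217459 -0.03652585] 54.410409660697496
```

Call:
servo_tool:
  plan:
    - [0.57,[0,0,0],[0,0,0]]
    - [0.57,[0,0,0],[0,0,0]]
    - [0.57,[0,0,0],[0,0,0]]

```text
clock: 5.05
ee_pos: [527.3, 60.0, 4.6]
ee_rot: [[0.99, -0.0, 0.144], [-0.144, -0.0, 0.99], [-0.0, -1.0, -0.0]]
ft_force: [0.4, 0.8, 2.1]
gripper_width: 53.6
```

```bash
python3 s.py 5
```

```text
5.05 [527.34614473  60.0331546    4.62379664] [0.43552964 0.82806227 2.14753932] [0.08708839 0.04465862 0.01944713] 53.60210945591691
```

```bash
python3 - <<'E'
import cv2
im=cv2.imread('pics/wrist4.png');cv2.imwrite('pics/w4c.png',cv2.resize(im[370:470,230:410],None,fx=4,fy=4,interpolation=cv2.INTER_CUBIC))
E
```

```text
(no output)
```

View pics/w4c.png

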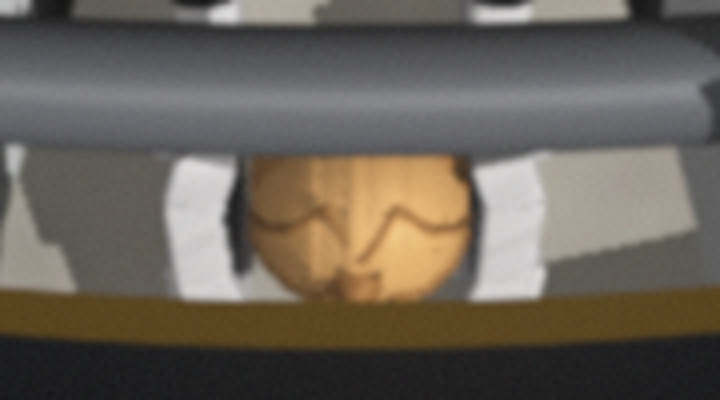

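Call:
servo_tool:
  plan:
    - [0.56,[0,0,0],[0,0,0]]
    - [0.56,[0,0,0],[0,0,0]]
    - [0.56,[0,0,0],[0,0,0]]

```text
clock: 5.35
ee_pos: [527.4, 60.0, 4.6]
ee_rot: [[0.99, -0.0, 0.144], [-0.144, -0.0, 0.99], [-0.0, -1.0, -0.0]]
ft_force: [0.0, -0.3, 2.4]
gripper_width: 52.5
```

```bash
python3 s.py 5 scene top; python3 - <<'E'
import cv2,numpy as np
a=cv2.imread('pics/scene5.png')[250:345,290:390];b=cv2.imread('pics/top5.png')[130:230,250:350]
cv2.imwrite('pics/c5.png',np.hstack([cv2.resize(a,(400,380),interpolation=2),cv2.resize(b,(400,380),interpolation=2)]))
E
```

```text
5.35 [527.35500165  60.03450228   4.63973767] [ 0.00414039 -0.2779888   2.41014761] [ 0.08271785  0.01799682 -0.01280476] 52.45976665725246
```

View pics/c5.png

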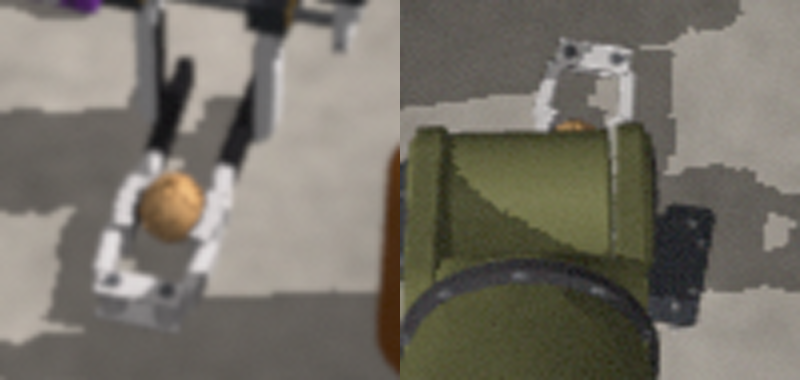

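Call:
servo_tool:
  plan:
    - [0.55,[0,0,0],[0,0,0]]
    - [0.55,[0,0,0],[0,0,0]]
    - [0.55,[0,0,0],[0,0,0]]

```text
clock: 5.75
ee_pos: [527.3, 60.1, 4.6]
ee_rot: [[0.99, -0.0, 0.144], [-0.144, 0.0, 0.99], [-0.0, -1.0, 0.0]]
ft_force: [0.2, 0.1, 2.1]
gripper_width: 51.6
```

```bash
python3 s.py 6 wrist
```

```text
5.75 [527.3349852   60.05571223   4.62252865] [0.20827668 0.07392699 2.06330684] [-0.01135284  0.06397321 -0.02432763] 51.629804796138885
```

Call:
servo_tool:
  plan:
    - [0.54,[0,0,0],[0,0,0]]
    - [0.54,[0,0,0],[0,0,0]]
    - [0.54,[0,0,0],[0,0,0]]

```text
clock: 6.1
ee_pos: [527.4, 60.0, 4.6]
ee_rot: [[0.99, 0.0, 0.144], [-0.144, 0.0, 0.99], [0.0, -1.0, 0.0]]
ft_force: [1.1, -0.5, 3.1]
gripper_width: 51.2
```

```bash
python3 s.py 7 wrist; python3 - <<'E'
import cv2,numpy as np
c=[cv2.resize(cv2.imread(f'pics/wrist{i}.png')[400:450,250:390],None,fx=5,fy=5,interpolation=2) for i in(6,7)]
cv2.imwrite('pics/c7.png',np.vstack(c))
E
```

```text
6.1 [527.36430276  60.04902291   4.64456019] [ 1.10970052 -0.45484518  3.09304765] [0.03267763 0.05585518 0.05281296] 51.21639445125964
```

View pics/c7.png

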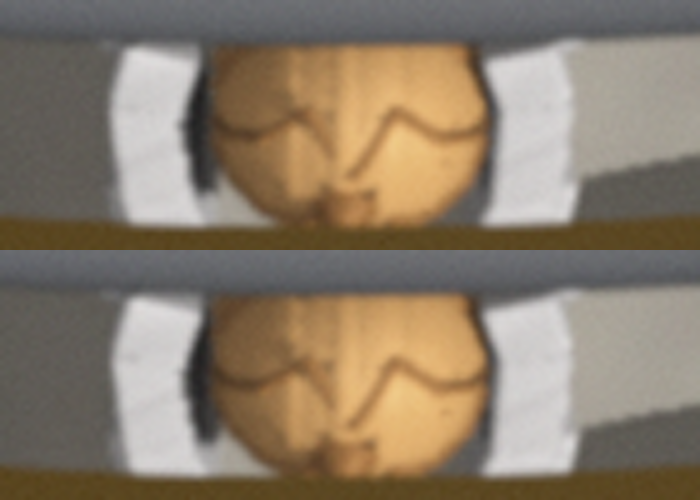

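Call:
servo_tool:
  plan:
    - [0.53,[0,0,0],[0,0,0]]
    - [0.53,[0,0,0],[0,0,0]]
    - [0.53,[0,0,0],[0,0,0]]

```text
clock: 6.45
ee_pos: [527.3, 60.0, 4.6]
ee_rot: [[0.99, -0.0, 0.144], [-0.144, -0.0, 0.99], [-0.0, -1.0, -0.0]]
ft_force: [-0.3, 1.2, 3.1]
gripper_width: 50.2
```

Call:
servo_tool:
  plan:
    - [0.52,[0,0,0],[0,0,0]]
    - [0.52,[0,0,0],[0,0,0]]
    - [0.52,[0,0,0],[0,0,0]]

```text
clock: 6.75
ee_pos: [527.3, 60.0, 4.6]
ee_rot: [[0.99, -0.0, 0.144], [-0.144, 0.0, 0.99], [-0.0, -1.0, -0.0]]
ft_force: [-0.9, 0.1, 2.9]
gripper_width: 48.9
```

```bash
for i in 1 2 3; do python3 s.py 8 wrist; done; python3 - <<'E'
import cv2,numpy as np
c=[cv2.resize(cv2.imread(f'pics/wrist{i}.png')[400:450,250:390],None,fx=5,fy=5,interpolation=2) for i in(7,8)]
cv2.imwrite('pics/c8.png',np.vstack(c))
E
```

```text
6.75 [527.34062674  60.043329     4.62476783] [-0.88561462  0.10314818  2.94490528] [0.06570798 0.05373429 0.00162515] 48.878456534308945
6.8 [527.3323542   60.04263421   4.62382706] [0.32762019 0.032068   3.00427257] [0.0408539  0.06290983 0.03818246] 49.147493049184625
6.85 [527.33827626  60.04775179   4.62032068] [-0.77798617  0.06749646  2.81043297] [0.08470117 0.11201779 0.03577453] 49.093748377519745
```

View pics/c8.png

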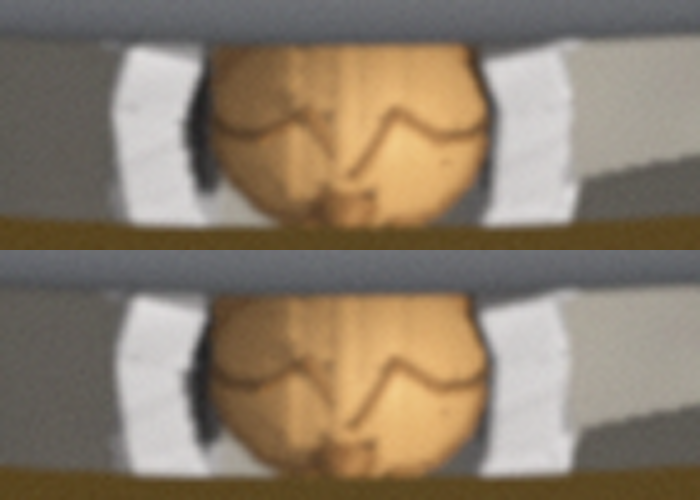

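```bash
cat > a.py <<'E'
from h import *
import sys
w=[];f=[]
for i in range(5):
    o=manip.get_obs();w.append(o['gripper_width']);f.append(o['ft_force']);im=cams.snapshot('wrist')
cv2.imwrite(f"pics/wrist{sys.argv[1]}.png",im[:,:,::-1])
c=float(sys.argv[2])*94
print(o['clock'],'w',round(np.mean(w),2),'lag',round(np.mean(w)-c,2),'sd',round(np.std(w),2),np.mean(f,0).round(1))
E
python3 a.py 9 .52
```

```text
7.1 w 48.85 lag -0.03 sd 0.1 [-0.2  0.2  2.8]
```

Call:
servo_tool:
  plan:
    - [0.51,[0,0,0],[0,0,0]]
    - [0.51,[0,0,0],[0,0,0]]

```text
clock: 7.35
ee_pos: [527.4, 60.1, 4.6]
ee_rot: [[0.99, 0.0, 0.144], [-0.144, 0.0, 0.99], [0.0, -1.0, 0.0]]
ft_force: [-0.4, 0.5, 3.5]
gripper_width: 47.8
```

```bash
python3 a.py 10 .51
```

```text
7.55 w 47.96 lag 0.02 sd 0.16 [-0.2  0.2  2.9]
```

Call:
servo_tool:
  plan:
    - [0.5,[0,0,0],[0,0,0]]
    - [0.5,[0,0,0],[0,0,0]]

```text
clock: 7.8
ee_pos: [527.4, 60.0, 4.6]
ee_rot: [[0.99, 0.0, 0.144], [-0.144, -0.0, 0.99], [0.0, -1.0, 0.0]]
ft_force: [-0.2, -0.6, 3.2]
gripper_width: 46.9
```

```bash
python3 a.py 11 .50
```

```text
8.0 w 46.96 lag -0.04 sd 0.17 [-0.1 -0.1  2.8]
```

```bash
cat > v.py <<'E'
import cv2,numpy as np,sys
c=[cv2.resize(cv2.imread(f'pics/wrist{i}.png')[400:450,250:390],None,fx=5 if len(sys.argv)<5 else 4,fy=4,interpolation=2) for i in sys.argv[1:]]
cv2.imwrite(f'pics/c{sys.argv[-1]}.png',np.vstack(c))
E
python3 v.py 8 10 11
```

```text
(no output)
```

View pics/c11.png

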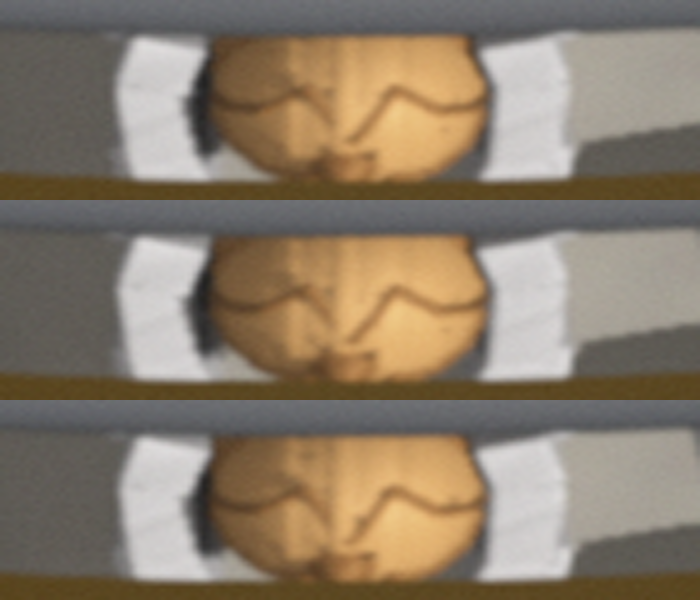

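Call:
servo_tool:
  plan:
    - [0.49,[0,0,0],[0,0,0]]
    - [0.49,[0,0,0],[0,0,0]]

```text
clock: 8.25
ee_pos: [527.3, 60.0, 4.6]
ee_rot: [[0.99, -0.0, 0.144], [-0.144, -0.0, 0.99], [-0.0, -1.0, -0.0]]
ft_force: [-1.0, 0.3, 3.4]
gripper_width: 46.3
```

```bash
python3 a.py 12 .49
```

```text
8.45 w 46.17 lag 0.11 sd 0.17 [-0.2  0.6  2.9]
```

Call:
servo_tool:
  plan:
    - [0.48,[0,0,0],[0,0,0]]
    - [0.48,[0,0,0],[0,0,0]]

```text
clock: 8.7
ee_pos: [527.3, 60.0, 4.6]
ee_rot: [[0.99, -0.0, 0.144], [-0.144, -0.0, 0.99], [-0.0, -1.0, -0.0]]
ft_force: [-0.3, 0.6, 2.4]
gripper_width: 45.1
```

```bash
python3 a.py 13 .48;python3 v.py 11 12 13
```

```text
8.9 w 45.1 lag -0.02 sd 0.28 [-0.9 -0.3  2.8]
```

View pics/c13.png

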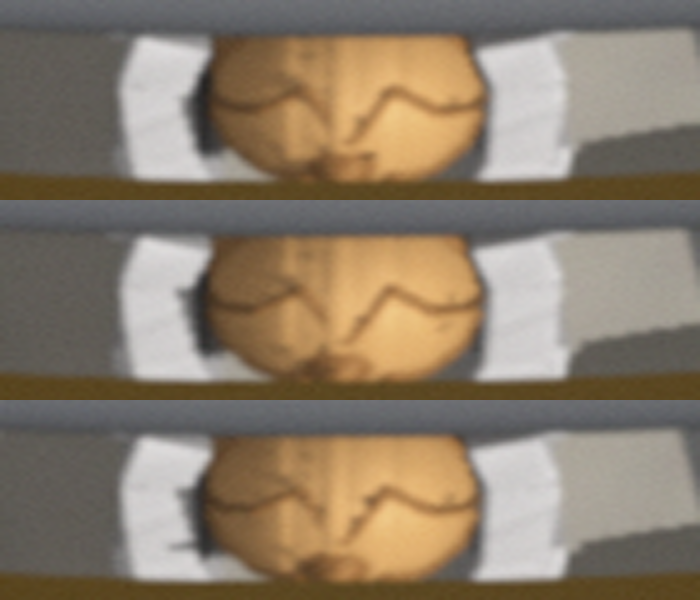

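Call:
servo_tool:
  plan:
    - [0.47,[0,0,0],[0,0,0]]
    - [0.47,[0,0,0],[0,0,0]]

```text
clock: 9.15
ee_pos: [527.3, 60.0, 4.6]
ee_rot: [[0.99, -0.0, 0.144], [-0.144, -0.0, 0.99], [-0.0, -1.0, -0.0]]
ft_force: [0.1, 0.5, 3.3]
gripper_width: 44.2
```

```bash
python3 a.py 14 .47
```

```text
9.35 w 44.27 lag 0.09 sd 0.19 [-0.3  0.3  2.9]
```

Call:
servo_tool:
  plan:
    - [0.46,[0,0,0],[0,0,0]]
    - [0.46,[0,0,0],[0,0,0]]

```text
clock: 9.6
ee_pos: [527.4, 60.0, 4.6]
ee_rot: [[0.99, 0.0, 0.144], [-0.144, -0.0, 0.99], [0.0, -1.0, -0.0]]
ft_force: [0.6, 0.6, 1.5]
gripper_width: 43.3
```

```bash
python3 a.py 15 .46;python3 v.py 13 14 15
```

```text
9.8 w 43.31 lag 0.07 sd 0.06 [0.4 0.2 2.4]
```

View pics/c15.png

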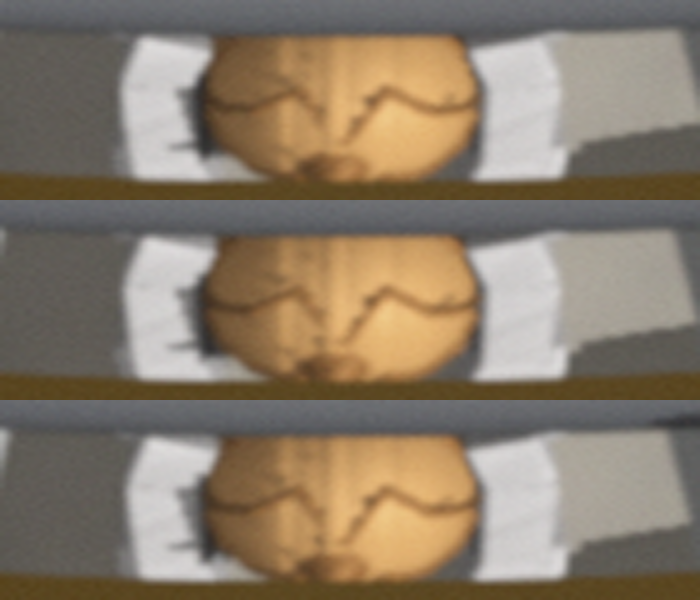

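```bash
cat > m.py <<'E'
import cv2,numpy as np,sys
def edges(i,rows=(414,424)):
    im=cv2.imread(f'pics/wrist{i}.png').astype(float)[rows[0]:rows[1]].mean(0)
    b,r=im[:,0],im[:,2]
    sat=(r-b)
    def cross(s,th,lo,hi,up):
        for x in range(lo,hi):
            if up and s[x]<th<=s[x+1] or (not up and s[x]>=th>s[x+1]): return round(x+(th-s[x])/(s[x+1]-s[x]),2)
    wl=cross(sat,40,275,310,True); wr=cross(sat,40,330,365,False)
    jl=cross(b,130,277,302,False); jr=cross(b,130,335,365,True)
    ol=cross(b,150,262,290,True); orr=cross(b,185,350,380,False)
    return dict(jl=jl,wl=wl,wr=wr,jr=jr,ol=ol,orr=orr,ww=wr and wl and round(wr-wl,2),gap=jr and jl and round(jr-jl,2))
for i in sys.argv[1:]: print(i,edges(i))
E
python3 m.py 6 7 8 10 11 12 13 14 15
```

```text
6 {'jl': np.float64(287.44), 'wl': np.float64(292.96), 'wr': np.float64(346.48), 'jr': np.float64(348.15), 'ol': np.float64(272.33), 'orr': np.float64(363.63), 'ww': np.float64(53.52), 'gap': np.float64(60.71)}
7 {'jl': np.float64(287.92), 'wl': np.float64(292.92), 'wr': np.float64(346.48), 'jr': np.float64(347.96), 'ol': np.float64(272.8), 'orr': np.float64(363.46), 'ww': np.float64(53.56), 'gap': np.float64(60.04)}
8 {'jl': np.float64(288.71), 'wl': np.float64(292.93), 'wr': np.float64(346.25), 'jr': np.float64(347.09), 'ol': np.float64(273.53), 'orr': np.float64(362.84), 'ww': np.float64(53.32), 'gap': np.float64(58.38)}
10 {'jl': np.float64(289.02), 'wl': np.float64(292.87), 'wr': np.float64(346.14), 'jr': np.float64(346.7), 'ol': np.float64(273.91), 'orr': np.float64(362.47), 'ww': np.float64(53.27), 'gap': np.float64(57.68)}
11 {'jl': np.float64(289.27), 'wl': np.float64(292.68), 'wr': np.float64(345.69), 'jr': np.float64(346.24), 'ol': np.float64(274.29), 'orr': np.float64(362.18), 'ww': np.float64(53.01), 'gap': np.float64(56.97)}
12 {'jl': np.float64(289.27), 'wl': np.float64(292.04), 'wr': np.float64(345.07), 'jr': np.float64(345.68), 'ol': np.float64(274.44), 'orr': np.float64(361.45), 'ww': np.float64(53.03), 'gap': np.float64(56.41)}
13 {'jl': np.float64(289.34), 'wl': np.float64(291.85), 'wr': np.float64(344.48), 'jr': np.float64(345.06), 'ol': np.float64(274.57), 'orr': np.float64(361.0), 'ww': np.float64(52.63), 'gap': np.float64(55.72)}
14 {'jl': np.float64(289.85), 'wl': np.float64(292.2), 'wr': np.float64(344.39), 'jr': np.float64(344.89), 'ol': np.float64(275.23), 'orr': np.float64(360.84), 'ww': np.float64(52.19), 'gap': np.float64(55.04)}
15 {'jl': np.float64(290.32), 'wl': np.float64(292.48), 'wr': np.float64(344.31), 'jr': np.float64(344.59), 'ol': np.float64(275.81), 'orr': np.float64(360.58), 'ww': np.float64(51.83), 'gap': np.float64(54.27)}
```

Call:
servo_tool:
  plan:
    - [0.45,[0,0,0],[0,0,0]]
    - [0.45,[0,0,0],[0,0,0]]

```text
clock: 10.05
ee_pos: [527.3, 60.0, 4.6]
ee_rot: [[0.99, -0.0, 0.144], [-0.144, -0.0, 0.99], [-0.0, -1.0, -0.0]]
ft_force: [-0.2, -0.1, 2.9]
gripper_width: 42.5
```

```bash
python3 a.py 16 .45;python3 m.py 15 16; python3 v.py 14 15 16
```

```text
10.25 w 42.29 lag -0.01 sd 0.12 [-0.1  0.2  2.4]
15 {'jl': np.float64(290.32), 'wl': np.float64(292.48), 'wr': np.float64(344.31), 'jr': np.float64(344.59), 'ol': np.float64(275.81), 'orr': np.float64(360.58), 'ww': np.float64(51.83), 'gap': np.float64(54.27)}
16 {'jl': np.float64(290.87), 'wl': np.float64(292.79), 'wr': np.float64(344.2), 'jr': np.float64(344.08), 'ol': np.float64(276.23), 'orr': np.float64(360.23), 'ww': np.float64(51.41), 'gap': np.float64(53.21)}
```

View pics/c16.png

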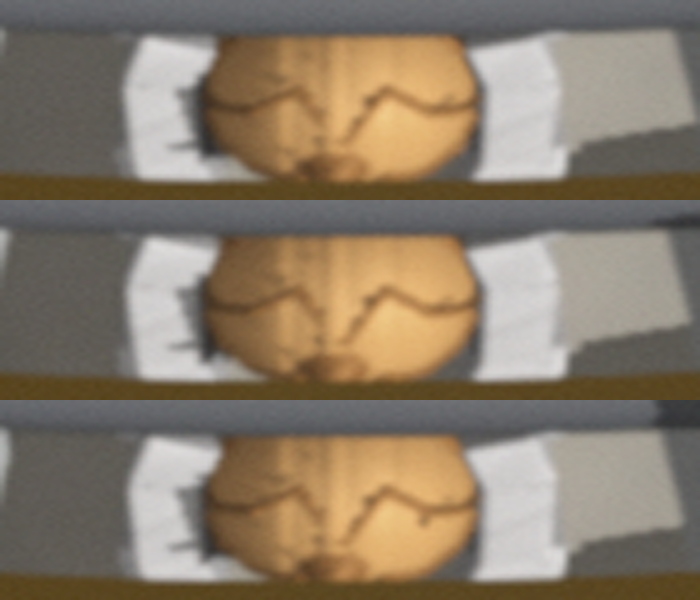

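Call:
servo_tool:
  plan:
    - [0.44,[0,0,0],[0,0,0]]
    - [0.44,[0,0,0],[0,0,0]]

```text
clock: 10.5
ee_pos: [527.3, 60.1, 4.6]
ee_rot: [[0.99, -0.0, 0.144], [-0.144, 0.0, 0.99], [-0.0, -1.0, 0.0]]
ft_force: [-0.6, 1.3, 3.2]
gripper_width: 41.5
```

```bash
python3 a.py 17 .44;python3 m.py 16 17; python3 v.py 11 16 17
```

```text
10.7 w 41.5 lag 0.14 sd 0.12 [-0.6  0.5  2.6]
16 {'jl': np.float64(290.87), 'wl': np.float64(292.79), 'wr': np.float64(344.2), 'jr': np.float64(344.08), 'ol': np.float64(276.23), 'orr': np.float64(360.23), 'ww': np.float64(51.41), 'gap': np.float64(53.21)}
17 {'jl': np.float64(290.99), 'wl': np.float64(292.96), 'wr': np.float64(343.8), 'jr': np.float64(343.46), 'ol': np.float64(276.5), 'orr': np.float64(359.8), 'ww': np.float64(50.84), 'gap': np.float64(52.47)}
```

View pics/c17.png

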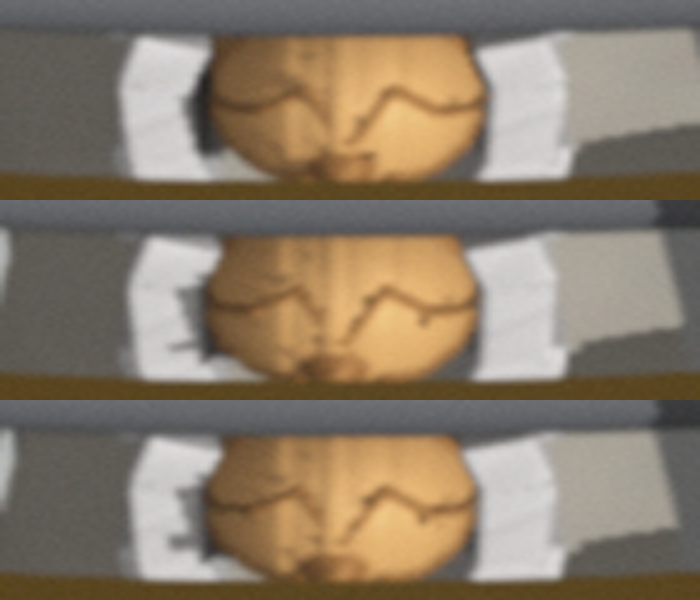

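Call:
servo_tool:
  plan:
    - [0.435,[0,0,0],[0,0,0]]
    - [0.43,[0,0,0],[0,0,0]]
    - [0.43,[0,0,0],[0,0,0]]

```text
clock: 11.05
ee_pos: [527.3, 60.1, 4.6]
ee_rot: [[0.99, -0.0, 0.144], [-0.144, -0.0, 0.99], [-0.0, -1.0, -0.0]]
ft_force: [0.2, 1.1, 2.2]
gripper_width: 40.8
```

```bash
python3 a.py 18 .43;python3 m.py 17 18; python3 v.py 16 17 18
```

```text
11.25 w 40.55 lag 0.13 sd 0.16 [-0.3  0.7  2.3]
17 {'jl': np.float64(290.99), 'wl': np.float64(292.96), 'wr': np.float64(343.8), 'jr': np.float64(343.46), 'ol': np.float64(276.5), 'orr': np.float64(359.8), 'ww': np.float64(50.84), 'gap': np.float64(52.47)}
18 {'jl': np.float64(291.25), 'wl': np.float64(293.08), 'wr': np.float64(343.27), 'jr': np.float64(342.86), 'ol': np.float64(276.68), 'orr': np.float64(359.22), 'ww': np.float64(50.19), 'gap': np.float64(51.61)}
```

View pics/c18.png

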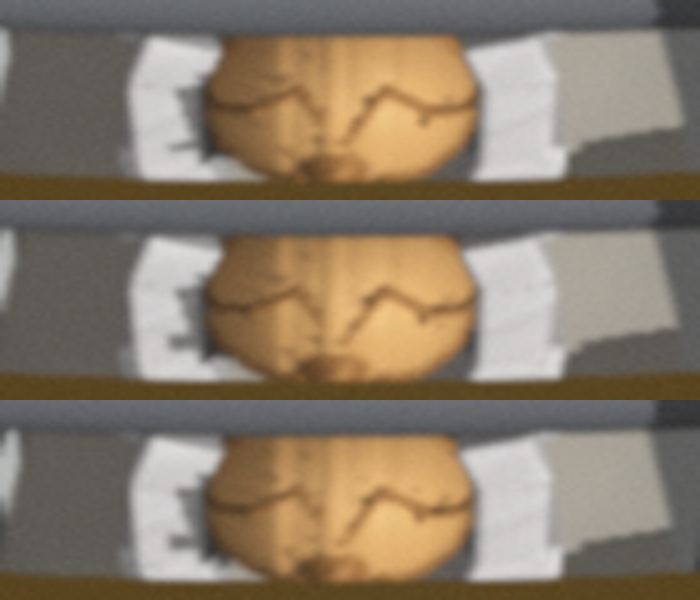

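Call:
servo_tool:
  plan:
    - [0.425,[0,0,0],[0,0,0]]
    - [0.425,[0,0,0],[0,0,0]]

```text
clock: 11.5
ee_pos: [527.3, 60.1, 4.6]
ee_rot: [[0.99, -0.0, 0.144], [-0.144, -0.0, 0.99], [-0.0, -1.0, -0.0]]
ft_force: [-0.5, 0.7, 2.6]
gripper_width: 39.9
```

```bash
python3 a.py 19 .425;python3 m.py 17 18 19
```

```text
11.7 w 40.13 lag 0.18 sd 0.2 [-0.7  0.5  2.7]
17 {'jl': np.float64(290.99), 'wl': np.float64(292.96), 'wr': np.float64(343.8), 'jr': np.float64(343.46), 'ol': np.float64(276.5), 'orr': np.float64(359.8), 'ww': np.float64(50.84), 'gap': np.float64(52.47)}
18 {'jl': np.float64(291.25), 'wl': np.float64(293.08), 'wr': np.float64(343.27), 'jr': np.float64(342.86), 'ol': np.float64(276.68), 'orr': np.float64(359.22), 'ww': np.float64(50.19), 'gap': np.float64(51.61)}
19 {'jl': np.float64(291.31), 'wl': np.float64(293.23), 'wr': np.float64(343.01), 'jr': np.float64(342.45), 'ol': np.float64(276.78), 'orr': np.float64(358.98), 'ww': np.float64(49.78), 'gap': np.float64(51.14)}
```

Call:
servo_tool:
  plan:
    - [0.42,[0,0,0],[0,0,0]]
    - [0.42,[0,0,0],[0,0,0]]

```text
clock: 11.95
ee_pos: [527.3, 60.1, 4.6]
ee_rot: [[0.99, -0.0, 0.144], [-0.144, 0.0, 0.99], [-0.0, -1.0, 0.0]]
ft_force: [-0.6, 1.4, 2.5]
gripper_width: 39.7
```

```bash
python3 a.py 20 .42;python3 m.py 20; python3 v.py 18 19 20
```

```text
12.15 w 39.67 lag 0.19 sd 0.13 [-0.9  0.8  2.8]
20 {'jl': np.float64(291.36), 'wl': np.float64(293.28), 'wr': np.float64(342.62), 'jr': np.float64(342.06), 'ol': np.float64(276.78), 'orr': np.float64(358.48), 'ww': np.float64(49.34), 'gap': np.float64(50.7)}
```

View pics/c20.png

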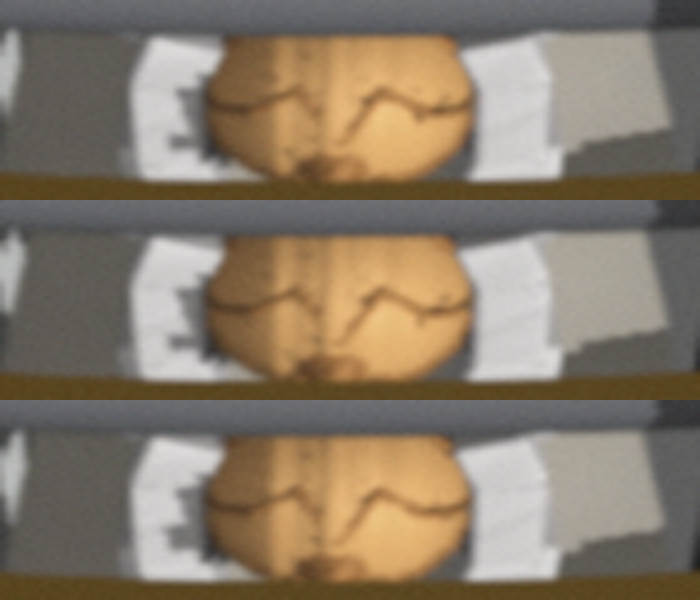

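Call:
servo_tool:
  plan:
    - [0.415,[0,0,0],[0,0,0]]
    - [0.415,[0,0,0],[0,0,0]]

```text
clock: 12.4
ee_pos: [527.4, 60.0, 4.6]
ee_rot: [[0.99, 0.0, 0.144], [-0.144, -0.0, 0.99], [0.0, -1.0, -0.0]]
ft_force: [-0.9, 0.2, 2.2]
gripper_width: 38.7
```

```bash
sed -i 's/range(5)/range(10)/' a.py; python3 a.py 21 .415;python3 m.py 20 21
```

```text
12.85 w 38.94 lag -0.07 sd 0.14 [-0.4  0.1  2.1]
20 {'jl': np.float64(291.36), 'wl': np.float64(293.28), 'wr': np.float64(342.62), 'jr': np.float64(342.06), 'ol': np.float64(276.78), 'orr': np.float64(358.48), 'ww': np.float64(49.34), 'gap': np.float64(50.7)}
21 {'jl': np.float64(289.92), 'wl': np.float64(293.49), 'wr': np.float64(340.53), 'jr': np.float64(342.21), 'ol': np.float64(276.84), 'orr': np.float64(358.1), 'ww': np.float64(47.04), 'gap': np.float64(52.29)}
```

Call:
servo_tool:
  plan:
    - [0.41,[0,0,0],[0,0,0]]
    - [0.41,[0,0,0],[0,0,0]]

```text
clock: 13.1
ee_pos: [527.4, 60.0, 4.6]
ee_rot: [[0.99, 0.0, 0.144], [-0.144, -0.0, 0.99], [0.0, -1.0, -0.0]]
ft_force: [-0.6, -0.8, 2.2]
gripper_width: 38.3
```

```bash
python3 a.py 22 .41;python3 m.py 22; python3 v.py 20 21 22
```

```text
13.55 w 38.48 lag -0.06 sd 0.18 [-0.  -0.3  2.1]
22 {'jl': np.float64(289.79), 'wl': np.float64(293.54), 'wr': np.float64(340.43), 'jr': np.float64(341.86), 'ol': np.float64(276.89), 'orr': np.float64(357.81), 'ww': np.float64(46.89), 'gap': np.float64(52.07)}
```

View pics/c22.png

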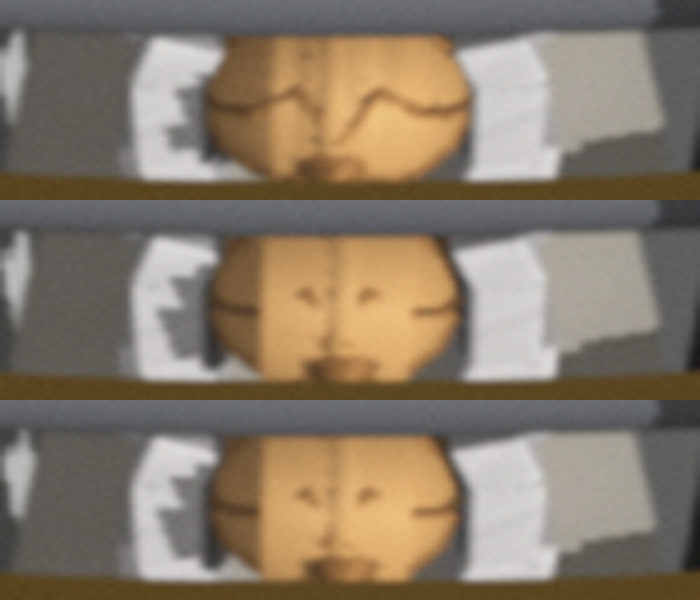

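The snap is visible: the width lag fell from 0.19 to -0.07 mm, and the walnut narrowed by about 2.3 px with its seam lines broken. I'm easing off now.

Call:
servo_tool:
  plan:
    - [0.46,[0,0,0],[0,0,0]]
    - [0.52,[0,0,0],[0,0,0]]
    - [0.58,[0,0,0],[0,0,0]]
    - [0.64,[0,0,0],[0,0,0]]
    - [0.7,[0,0,0],[0,0,0]]
    - [0.8,[0,0,0],[0,0,0]]
    - [0.9,[0,0,0],[0,0,0]]
    - [1,[0,0,0],[0,0,0]]
    - [1,[0,0,0],[0,0,0]]
    - [1,[0,0,0],[0,0,0]]

```text
clock: 14.6
ee_pos: [527.3, 60.0, 4.6]
ee_rot: [[0.99, -0.0, 0.144], [-0.144, -0.0, 0.99], [-0.0, -1.0, -0.0]]
ft_force: [0.5, 0.5, 0.6]
gripper_width: 94.1
```

Call:
servo_tool:
  plan:
    - [1,[0,-0.02,0],[0,0,0]]
    - [1,[0,-0.06,0],[0,0,0]]
    - [1,[-0.04,-0.11,0],[0,0,0]]
    - [1,[-0.07,-0.14,0],[0,0,0]]
    - [1,[-0.07,-0.14,0],[0,0,0]]

```text
clock: 15.1
ee_pos: [457.3, 70.6, 148.6]
ee_rot: [[0.99, 0.006, 0.143], [-0.144, 0.001, 0.99], [0.006, -1.0, 0.001]]
ft_force: [-0.0, 0.4, 0.5]
gripper_width: 94.3
```

```bash
python3 s.py 30 wrist scene top; python3 - <<'E'
import cv2,numpy as np
a=cv2.imread('pics/scene30.png')[250:345,290:390];b=cv2.imread('pics/top30.png')[130:230,250:350]
cv2.imwrite('pics/c30.png',np.hstack([cv2.resize(a,(400,380),interpolation=2),cv2.resize(b,(400,400),interpolation=2)[:380]]))
E
```

```text
15.1 [457.31644228  70.63859446 148.60837173] [-0.02994609  0.40408587  0.45175945] [ 0.00323676  0.0056322  -0.04055574] 94.25510991519415
```

View pics/c30.png

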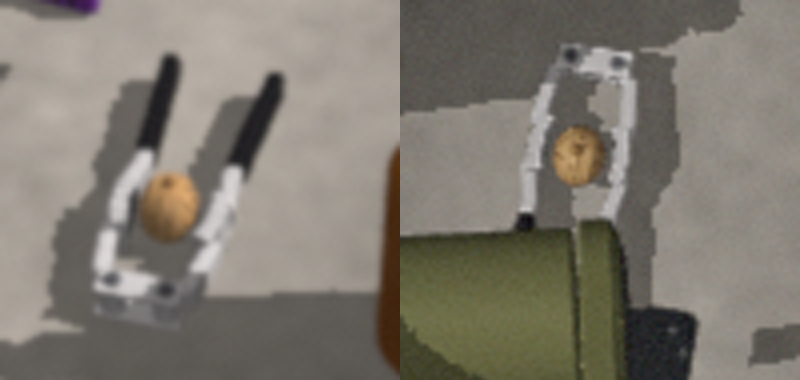

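View pics/wrist30.png

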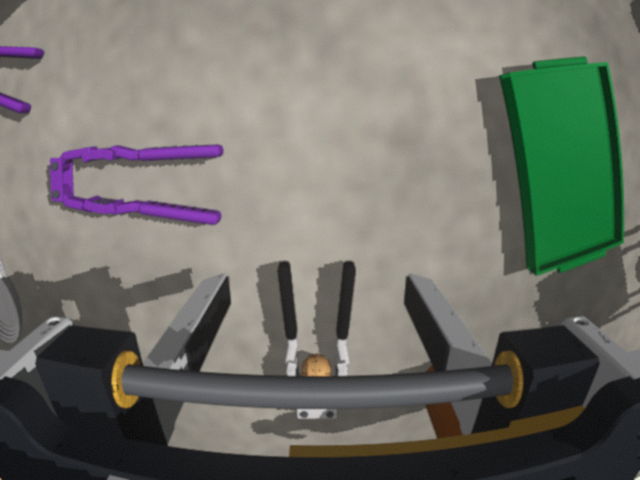

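```bash
python3 - <<'E'
from h import *
for n,box in(('top',(150,190,275,315)),('scene',(285,320,315,350))):
    im=cv2.imread(f'pics/{n}30.png').astype(int);r0,r1,c0,c1=box
    s=im[r0:r1,c0:c1];m=(s[:,:,2]-s[:,:,0]>35).astype(np.uint8)
    k,l,st,ce=cv2.connectedComponentsWithStats(m);i=1+np.argmax(st[1:,4])
    u,v=ce[i]+[c0,r0];print(n,(u,v),st[i],px2w(n,u,v,19))
p=lambda x,y:(250+(x-400+.5)/4-.5,130+(y+.5)/4-.5)
a=px2w('top',*p(571,53),23);b=px2w('top',*p(618,62),23);print(a,b,(a+b)/2,np.degrees(np.arctan2(-(a-b)[0],(a-b)[1])))
p=np.load('p_wrist.npy',allow_pickle=True).item()
for u,v in((284,264),(292,338),(349,264),(343,338)):print(px2w('wrist',u,v,20,p)[:2])
print(px2w('wrist',316,414,23,p))
o=manip.get_obs();print(o['ee_pos'],o['ee_rot'],o['q'])
E
```

```text
top (np.float64(294.0405405405405), np.float64(168.55405405405406)) [ 13  12  13  15 148] [606.87892376  48.61016619  19.        ]
scene (np.float64(332.08040201005025), np.float64(300.76884422110555)) [ 10   8  15  17 199] [604.52065364  47.37683751  19.        ]
[668.16254357  53.9172708   23.        ] [663.28652157  25.67506233  23.        ] [665.72453257  39.79616656  23.        ] -9.795558734082732
[486.99192161  37.42062626]
[563.98956493  31.37813822]
[495.29842529  94.52942682]
[571.12711309  80.26313533]
[665.73635992  39.96322807  23.        ]
[458.34634469  70.12863136 144.53730578] [[ 9.89593468e-01  7.18578052e-04  1.43889721e-01]
 [-1.43889763e-01  6.79579996e-06  9.89593723e-01]
 [ 7.10122484e-04 -9.99999742e-01  1.10121105e-04]] [ 7.28368822e-02  1.71704447e-01  1.82976817e+00 -5.01053948e-05
  1.13940287e+00 -1.35354754e+00]
```

Call:
servo_tool:
  plan:
    - [0.62,[0.04,0,0],[0,8.5,0]]
    - [0.62,[0.08,0,0],[0,17,0]]
    - [0.62,[0.12,0,0],[0,25.5,0]]
    - [0.62,[0.149,0,0],[0,34,0]]
    - [0.62,[0.149,0,0],[0,42.5,0]]
    - [0.62,[0.149,0,0],[0,51,0]]
    - [0.62,[0.149,0,0],[0,59.5,0]]
    - [0.62,[0.149,0,0],[0,68,0]]
    - [0.62,[0.149,0,0],[0,76.5,0]]
    - [0.62,[0.149,0,0],[0,85,0]]

```text
clock: 16.25
ee_pos: [605.6, 48.3, 142.0]
ee_rot: [[-0.064, -0.003, 0.998], [-0.998, -0.0, -0.064], [0.0, -1.0, -0.003]]
ft_force: [-0.7, 0.3, 0.4]
gripper_width: 58.1
```

Call:
servo_tool:
  plan:
    - [0.62,[0,0.03,0],[0,5,0]]
    - [0.62,[0,0.06,0],[0,5,0]]
    - [0.62,[0,0.06,0],[0,5,0]]
    - [0.62,[0,0.06,0],[0,5,0]]

```text
clock: 16.65
ee_pos: [605.6, 48.4, 83.7]
ee_rot: [[-0.144, -0.002, 0.99], [-0.99, -0.0, -0.144], [0.0, -1.0, -0.002]]
ft_force: [-0.1, -0.2, 1.3]
gripper_width: 58.2
```

```bash
python3 s.py 31 wrist scene; python3 - <<'E'
from h import *
o=manip.get_obs();R=o['ee_rot'];print(o['ee_pos'],R)
p=np.load('p_wrist.npy',allow_pickle=True).item()
for z in(19,5):print(w2px('wrist',[606,48.2,z],p))
print(w2px('wrist',o['ee_pos'],p), (R.T@(np.array([606,48.2,5])-o['ee_pos'])))
E
```

```text
16.65 [605.58015211  48.44958728  83.65349526] [-0.06860327 -0.21499557  1.28596248] [-0.03757606  0.06092463  0.01650009] 58.22503202858442
[606.32575085  48.56223038  85.55941671] [[-1.43938820e-01  1.24176123e-03  9.89585809e-01]
 [-9.89586567e-01  2.67727447e-05 -1.43938964e-01]
 [-2.05231753e-04 -9.99999229e-01  1.22497660e-03]]
(np.float64(317.81675037060216), np.float64(252.20842919711592))
(np.float64(317.82177786235764), np.float64(246.06582728712524))
(np.float64(318.294204582826), np.float64(291.98394530330665)) [ 0.42187987 80.55894036 -0.36890276]
```

View pics/wrist31.png

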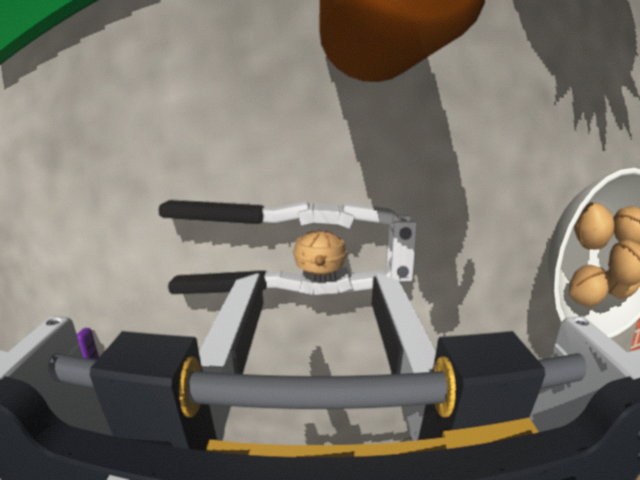

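View pics/scene31.png

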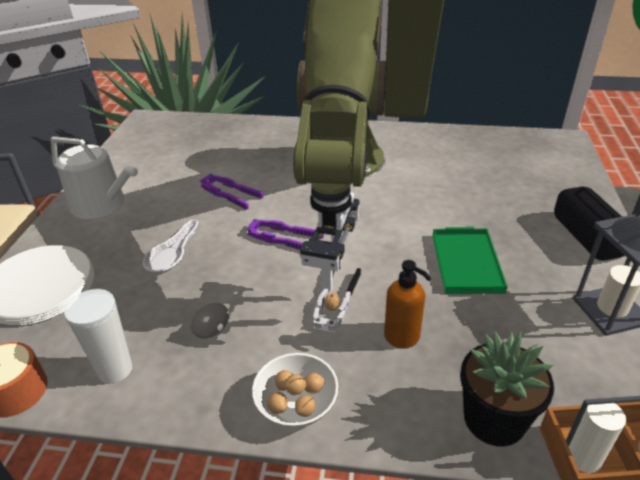

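Call:
servo_tool:
  plan:
    - [0.62,[0.001,0.03,0.001],[0,0,0]]
    - [0.62,[0.001,0.05,0.001],[0,0,0]]
    - [0.62,[0.001,0.05,0.001],[0,0,0]]

```text
clock: 17.05
ee_pos: [605.6, 47.5, 33.3]
ee_rot: [[-0.144, -0.003, 0.99], [-0.99, -0.0, -0.144], [0.0, -1.0, -0.003]]
ft_force: [0.1, -0.9, 0.2]
gripper_width: 58.4
```

```bash
python3 s.py 32 wrist scene; python3 - <<'E'
import cv2
a=cv2.imread('pics/scene32.png')[220:350,270:400];cv2.imwrite('pics/s32c.png',cv2.resize(a,None,fx=4,fy=4))
E
```

```text
17.05 [605.64343359  47.45711607  33.30430643] [ 0.06222305 -0.89424649  0.19438258] [-0.0407932   0.03761461  0.00417473] 58.411668293714996
```

View pics/wrist32.png

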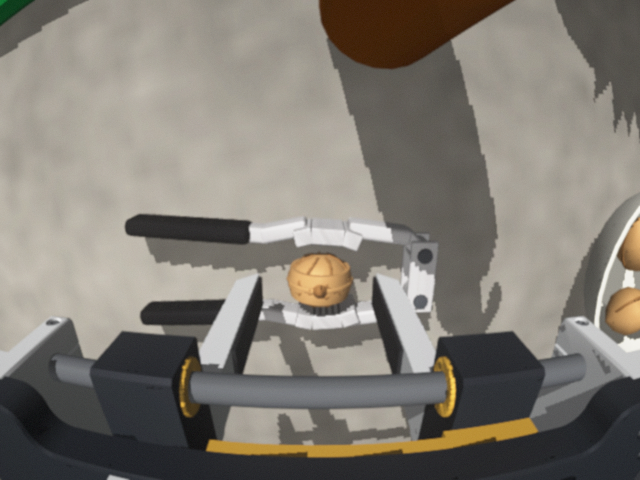

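View pics/s32c.png

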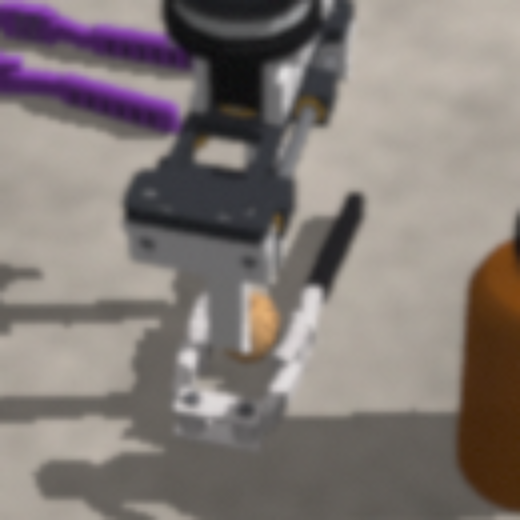

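```bash
python3 - <<'E'
from h import *
o=manip.get_obs();R=o['ee_rot'];e=o['ee_pos'];p=np.load('p_wrist.npy',allow_pickle=True).item()
for u,v,z in((385,238,22),(265,245,22),(355,245,25),(300,245,25),(370,308,22),(265,308,22),(350,318,25),(300,318,25),(320,281,19),(403,240,22),(403,305,22)):
    print((u,v),(R.T@(px2w('wrist',u,v,z,p)-e)).round(1)[[0,2]])
E
```

```text
(385, 238) [-25.6  35.5]
(265, 245) [-21.6 -29.7]
(355, 245) [-22.6  18.8]
(300, 245) [-22.6 -10.4]
(370, 308) [16.7 29.3]
(265, 308) [ 16.7 -31.6]
(350, 318) [21.5 17.6]
(300, 318) [ 21.4 -11.2]
(320, 281) [0.7 0.3]
(403, 240) [-24.5  45.6]
(403, 305) [15.2 48.8]
```

Call:
servo_tool:
  plan:
    - [0.58,[0,0,0],[0,0,0]]
    - [0.58,[0,0.015,0],[0,0,0]]
    - [0.58,[0,0.028,0],[0,0,0]]
    - [0.58,[0,0.028,0],[0,0,0]]
    - [0.58,[0,0.028,0],[0,0,0]]

```text
clock: 17.65
ee_pos: [606.1, 47.5, 6.1]
ee_rot: [[-0.144, -0.001, 0.99], [-0.99, -0.0, -0.144], [0.0, -1.0, -0.001]]
ft_force: [-0.4, -0.1, 0.5]
gripper_width: 54.5
```

Call:
servo_tool:
  plan:
    - [0.5,[0,0,0],[0,0,0]]
    - [0.46,[0,0,0],[0,0,0]]
    - [0.43,[0,0,0],[0,0,0]]
    - [0.41,[0,0,0],[0,0,0]]
    - [0.4,[0,0,0],[0,0,0]]
    - [0.39,[0,0,0],[0,0,0]]
    - [0.38,[0,0,0],[0,0,0]]
    - [0.38,[0,0,0],[0,0,0]]
    - [0.38,[0,0,0],[0,0,0]]

```text
clock: 18.55
ee_pos: [606.5, 47.5, 6.8]
ee_rot: [[-0.144, 0.0, 0.99], [-0.99, -0.0, -0.144], [-0.0, -1.0, 0.0]]
ft_force: [1.7, 0.1, 1.6]
gripper_width: 36.1
```

```bash
python3 a.py 33 0.38
```

```text
19.0 w 36.2 lag 0.48 sd 0.26 [ 0.9 -0.3  2.3]
```

View pics/wrist33.png

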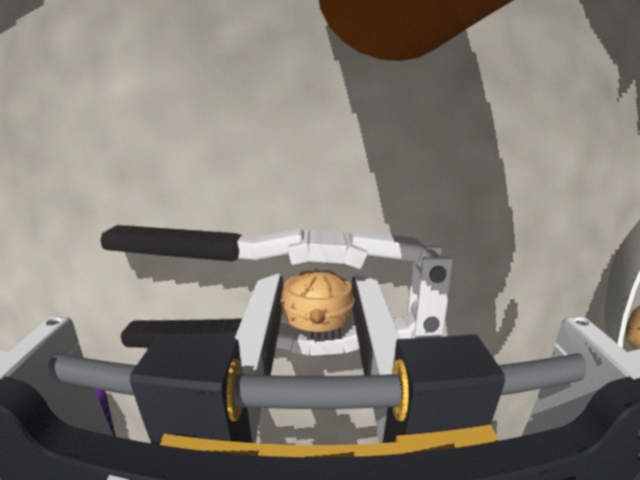

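Call:
servo_tool:
  plan:
    - [0.37,[0,0,0],[0,0,0]]
    - [0.36,[0,0,0],[0,0,0]]
    - [0.36,[0,-0.005,0],[0,0,0]]
    - [0.36,[0,-0.015,0],[0,0,0]]
    - [0.36,[0,-0.03,0],[0,0,0]]
    - [0.36,[0,-0.05,0],[0,0,0]]
    - [0.36,[0,-0.07,0],[0,0,0]]
    - [0.36,[0,-0.09,0],[0,0,0]]
    - [0.36,[0,-0.09,0],[0,0,0]]

```text
clock: 19.95
ee_pos: [607.7, 47.6, 100.5]
ee_rot: [[-0.144, 0.005, 0.99], [-0.99, 0.0, -0.144], [-0.001, -1.0, 0.005]]
ft_force: [-0.3, -0.2, 0.3]
gripper_width: 35.7
```

```bash
python3 s.py 34 wrist scene; python3 - <<'E'
from h import *
o=manip.get_obs();R=o['ee_rot'];print(o['ee_pos'])
im=cv2.imread('pics/top30.png').astype(int)
m=((im[:,:,1]-im[:,:,2]>40)&(im[:,:,1]-im[:,:,0]>20)).astype(np.uint8)
k,l,st,ce=cv2.connectedComponentsWithStats(m);i=1+np.argmax(st[1:,4]);print(st[i],ce[i],px2w('top',*ce[i],10))
c=cv2.findContours((l==i).astype(np.uint8),0,2)[0][0];r=cv2.minAreaRect(c);print(r)
t=px2w('top',*ce[i],10);d=t-o['ee_pos'];d[2]=0;print('tool shift',R.T@d)
E
```

```text
19.95 [607.72322771  47.57912701 100.46200511] [-0.31588489 -0.23679475  0.2954795 ] [-0.11042647  0.06478903  0.01890788] 35.662775759678986
[606.36740542  47.55091839  97.04022149]
[ 141  194   63   92 4868] [171.52896467 239.49342646] [431.11677063 337.54816667  10.        ]
((171.43035888671875, 239.41859436035156), (89.86913299560547, 56.34721374511719), 84.99935913085938)
tool shift [-2.61731435e+02 -1.28831058e-01 -2.15192538e+02]
```

View pics/wrist34.png

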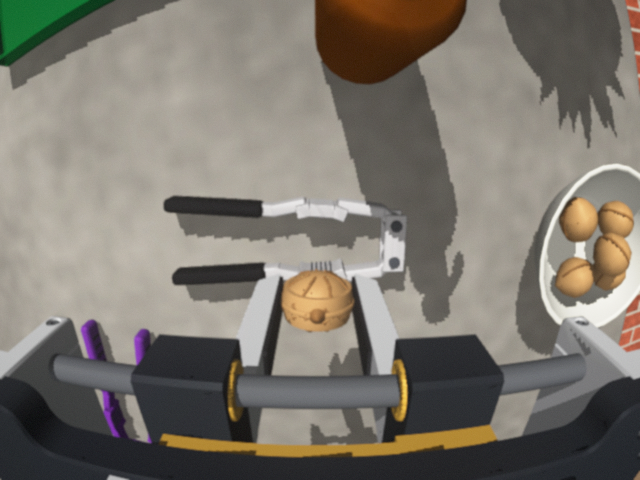

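View pics/scene34.png

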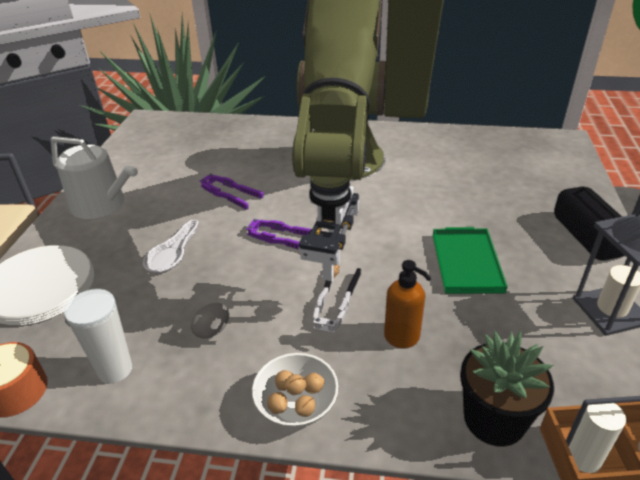

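Call:
servo_tool:
  plan:
    - [0.36,[0,0,-0.04],[0,0,0]]
    - [0.36,[0,0,-0.08],[0,0,0]]
    - [0.36,[-0.01,0,-0.12],[0,0,0]]
    - [0.36,[-0.03,0,-0.16],[0,0,0]]
    - [0.36,[-0.06,0,-0.19],[0,0,0]]
    - [0.36,[-0.1,0,-0.215],[0,0,0]]
    - [0.36,[-0.14,0,-0.215],[0,0,0]]
    - [0.36,[-0.18,0,-0.215],[0,0,0]]
    - [0.36,[-0.22,0,-0.215],[0,0,0]]
    - [0.36,[-0.262,0,-0.215],[0,0,0]]

```text
clock: 21.05
ee_pos: [430.8, 339.1, 95.7]
ee_rot: [[-0.144, -0.001, 0.99], [-0.99, -0.001, -0.144], [0.001, -1.0, -0.001]]
ft_force: [1.1, -0.4, -0.4]
gripper_width: 36.0
```

Call:
servo_tool:
  plan:
    - [0.36,[0,0,0],[0,0,0]]
    - [0.36,[0,0,0],[0,0,0]]
    - [0.36,[0,0,0],[0,0,0]]

```text
clock: 21.35
ee_pos: [431.0, 336.7, 96.0]
ee_rot: [[-0.145, -0.001, 0.989], [-0.989, -0.001, -0.145], [0.001, -1.0, -0.001]]
ft_force: [0.9, 0.5, 0.8]
gripper_width: 35.6
```

```bash
python3 s.py 35 wrist scene
```

```text
21.35 [430.99733121 336.70966021  95.99643756] [0.89431601 0.54534715 0.77065168] [-0.09007558  0.06322676  0.02478912] 35.62400006252662
```

View pics/wrist35.png

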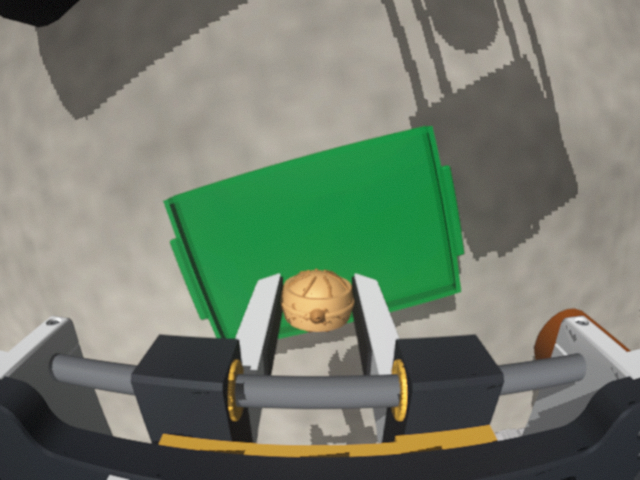

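View pics/scene35.png

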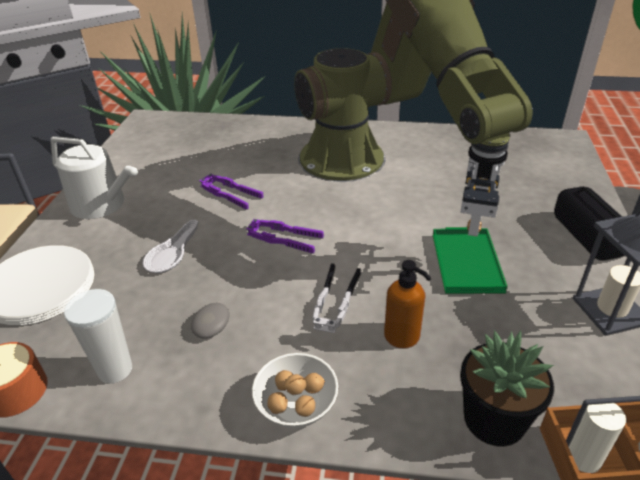

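Call:
servo_tool:
  plan:
    - [0.36,[0,0.03,0],[0,0,0]]
    - [0.36,[0,0.055,0],[0,0,0]]
    - [0.36,[0,0.07,0],[0,0,0]]
    - [0.36,[0,0.078,0],[0,0,0]]
    - [0.36,[0,0.083,0],[0,0,0]]
    - [0.36,[0,0.084,0],[0,0,0]]
    - [0.36,[0,0.084,0],[0,0,0]]

```text
clock: 22.15
ee_pos: [431.7, 338.0, 13.3]
ee_rot: [[-0.144, 0.001, 0.99], [-0.99, 0.001, -0.144], [-0.001, -1.0, 0.001]]
ft_force: [0.4, -0.5, 0.3]
gripper_width: 35.5
```

Call:
servo_tool:
  plan:
    - [0.36,[0,0.0005,0],[0,0,0]]
    - [0.36,[0,0.001,0],[0,0,0]]
    - [0.36,[0,0.001,0],[0,0,0]]

```text
clock: 22.45
ee_pos: [431.5, 337.9, 11.9]
ee_rot: [[-0.144, 0.0, 0.99], [-0.99, 0.0, -0.144], [-0.0, -1.0, 0.0]]
ft_force: [-0.7, 0.3, 0.2]
gripper_width: 35.8
```

```bash
python3 a.py 36 0.36; python3 s.py 36 scene; python3 - <<'E'
import cv2
a=cv2.imread('pics/scene36.png')[190:300,420:530];cv2.imwrite('pics/s36c.png',cv2.resize(a,None,fx=5,fy=5))
E
```

```text
22.9 w 35.67 lag 1.83 sd 0.16 [-0.2  0.2 -0.1]
22.95 [431.3700157  337.76765551  11.6246495 ] [ 0.87529518 -0.30402714  0.16332413] [-0.09127584  0.07603129  0.00845523] 36.00072596316268
```

View pics/s36c.png

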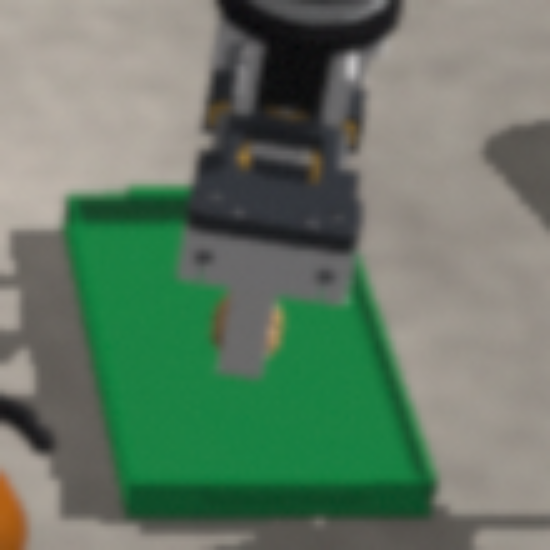

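Call:
servo_tool:
  plan:
    - [0.36,[0,0.0005,0],[0,0,0]]
    - [0.36,[0,0.001,0],[0,0,0]]
    - [0.36,[0,0.001,0],[0,0,0]]

```text
clock: 23.3
ee_pos: [431.4, 337.8, 10.8]
ee_rot: [[-0.144, 0.0, 0.99], [-0.99, 0.0, -0.144], [-0.0, -1.0, 0.0]]
ft_force: [-1.4, 0.1, 2.5]
gripper_width: 35.4
```

```bash
python3 a.py 37 0.36; python3 s.py 37
```

```text
23.75 w 35.68 lag 1.84 sd 0.23 [-1.  -0.4  3.4]
23.8 [431.38460589 337.80592266  10.70485492] [-1.00677913 -0.6916733   3.45284235] [-0.07628273  0.25491206 -0.0318211 ] 35.872958248173525
```

The walnut now touches the tray floor (about 3 N upward), so I'll release it slowly and retreat.

Call:
servo_tool:
  plan:
    - [0.375,[0,0,0],[0,0,0]]
    - [0.385,[0,0,0],[0,0,0]]
    - [0.4,[0,0,0],[0,0,0]]
    - [0.43,[0,0,0],[0,0,0]]
    - [0.48,[0,0,0],[0,0,0]]
    - [0.55,[0,0,0],[0,0,0]]
    - [0.62,[0,0,0],[0,0,0]]
    - [0.62,[0,0,0],[0,0,0]]
    - [0.62,[0,-0.01,0],[0,0,0]]

```text
clock: 24.7
ee_pos: [430.8, 337.4, 20.0]
ee_rot: [[-0.144, -0.002, 0.99], [-0.99, -0.001, -0.144], [0.001, -1.0, -0.002]]
ft_force: [0.5, 0.1, -0.7]
gripper_width: 58.7
```

Call:
servo_tool:
  plan:
    - [0.62,[0,-0.03,0],[0,0,0]]
    - [0.62,[0,-0.07,0],[0,0,0]]
    - [0.62,[0,-0.12,0],[0,0,0]]
    - [0.62,[0.04,-0.14,-0.04],[0,0,0]]
    - [0.62,[0.08,-0.14,-0.06],[0,0,0]]
    - [0.62,[0.12,-0.14,-0.06],[0,0,0]]
    - [0.62,[0.12,-0.14,-0.06],[0,0,0]]

```text
clock: 25.4
ee_pos: [353.6, 225.0, 161.7]
ee_rot: [[-0.146, 0.001, 0.989], [-0.989, 0.0, -0.146], [-0.0, -1.0, 0.001]]
ft_force: [0.1, 0.2, 0.4]
gripper_width: 58.2
```

```bash
python3 s.py 38 wrist scene top; python3 - <<'E'
import cv2,numpy as np
a=cv2.imread('pics/scene38.png')[190:350,280:530];b=cv2.imread('pics/top38.png')[100:300,120:330]
cv2.imwrite('pics/c38.png',np.hstack([cv2.resize(a,(480,400)),cv2.resize(b,(320,400))]))
E
```

```text
25.4 [353.61233022 224.97829191 161.73481182] [0.08052868 0.18604654 0.35380611] [-0.01841787  0.00703946  0.00686973] 58.1575232857069
```

View pics/c38.png

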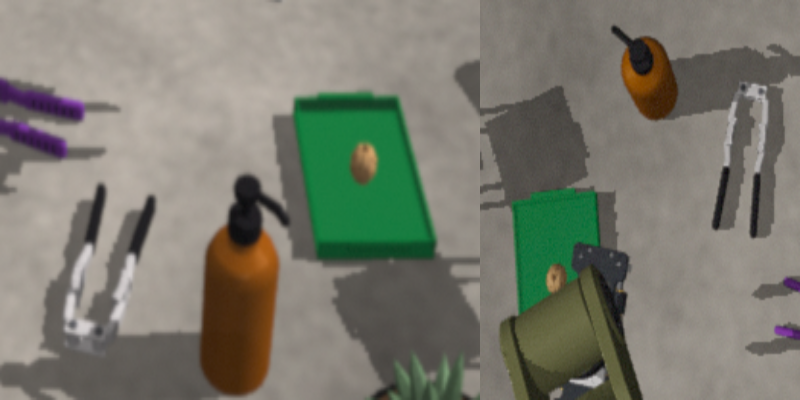

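View pics/wrist38.png

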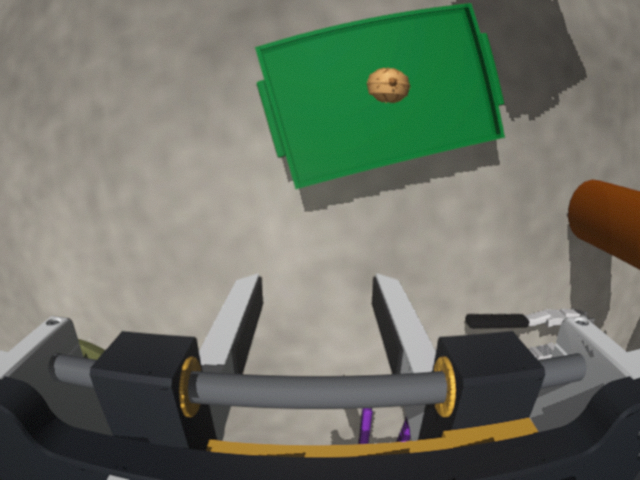

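Call:
servo_tool:
  plan:
    - [0.62,[0,0,0],[0,0,0]]
    - [0.62,[0,0,0],[0,0,0]]
    - [0.62,[0,0,0],[0,0,0]]

```text
clock: 25.85
ee_pos: [354.7, 228.1, 160.4]
ee_rot: [[-0.143, -0.001, 0.99], [-0.99, -0.0, -0.143], [0.0, -1.0, -0.001]]
ft_force: [1.0, 0.3, 0.1]
gripper_width: 58.1
```

```bash
python3 - <<'E'
from bench import workorder
print(workorder.hand_in())
E
```

```text
the job is handed in; nothing more can be done
None
```

The walnut is cracked and standing in the green tray. I handed the job in at about 26 s of the 54 s allowed; no verdict is reported.

- **Cracking:** I squeezed the handles in steps of 0.5 to 1 mm and stopped just after the snap. At 38.9 mm over the handles the grip's lag fell from about 0.19 mm to about zero. In the wrist picture the walnut narrowed by about 2.3 px and its seam lines broke. I went one more half-millimetre step before noticing, and the lag did not rise again, so I saw no sign of the jaws bearing on the kernel. I then opened the fingers and the handles sprang open.
- **Moving the walnut:** I gripped it along its seam, lifted it, and lowered it until the tray floor pushed back with about 3 N. Then I let go slowly.
- **Last checks:** The final pictures show the walnut standing near the middle of the tray, with the tray and nutcracker flat. The pump bottle looked unmoved there. The river stone and spoon rest looked unmoved in the picture taken just before the release. The gripper is clear of everything.
- **Less certain:** The moment the jaws met the walnut was unclear, somewhere between about 46 and 42.5 mm of handle width. The crack is judged only from pictures and grip lag, because neither the shell joint nor the jaw force could be read directly.

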